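Clip the sorbent tube into the air sampler and lift the sampler off its dock

ROBOT

A 6-joint arm with a two-finger parallel gripper is mounted at the origin on the work surface. World frame = base frame: x ahead of the robot, y to its left, z up, the work surface at z = 0. Lengths are in mm, angles in rad, forces in N, time in s.
With the tool pointing down it reaches from about 350 to 875 mm from the base axis. Payload 4.2 kg.
Tool frame: the origin (TCP) lies midway between the tips of the shut fingers; the grasp point (between the pads) lies 19 mm behind it; z points along the fingers, y is the direction in which the jaws open and shut (so a half turn about z gives the same grasp; the last joint's range is limited). The gripper opens to 85 mm and grips with 20 to 120 N. Pads are 22 mm wide; open, the fingers measure 114 mm over their backs; the gripper's body (76 mm by 85 mm) begins 54 mm behind the grasp point. The pads swing forward as they close: fully open they stand 13 mm farther back than shut.
Start: joints at [1.53, 0.385, 0.008, 0, -1.194, -0.259], TCP at [184.548, 597.111, 208.012] pointing down, gripper open.
Joint ranges: [-3.14, 3.14], [-1.21, 2.06], [-1.07, 1.41], [-3.16, 2.05], [-2.99, -0.16], [-3.1, 3.1]. Speed limits (rad/s): [2.79, 2.79, 3.14, 3.14, 3.14, 3.14].

INTERFACE

Orientations are given as a unit quaternion [x, y, z, w].
In Python, from bench import arm gives the robot as it stands. The module is installed in compiled form; this text tells all that it offers.
- The arm moves only by the tool drive_tool, never from a script. Its argument "moves" is a list that holds one entry, the list of rows, each a list of 7 numbers: the opening, from 0 (shut) to 1 (fully open), then the shift along the tool's x, y, z in m, then the turn, a rotation vector about the tool's x, y, z in rad. In form: [[[hand, dx, dy, dz, wx, wy, wz], ...]]. A call has 1 to 20 rows; each row shifts and turns the pose as measured when the row begins, along the tool's axes as they then stand; what a row does not reach is not made up. A row lasts 1/10 s, in which the tool goes at most 50 mm and 8.59 degrees, less where a joint would pass 70% of its speed; a pose out of reach is approached as far as the arm can. A call with a gripper value outside its range is refused whole. The fingers move at their own pace and stop on an object; the grip force is fixed at half the most. Time passes only in rows, so rows that do not move let the fingers close. It gives the time, the measured TCP pose, the force and the opening at its end, in the units of the state.
- arm.read_state(): the state, without advancing time (a new reading comes with each control period).
- arm.get_image(name): name is "side" or "top"; returns (picture, depth): 400x640x3 uint8, red, green, blue; 400x640 float32, mm along the optical axis (not along the pixel's ray), 0 where there is no reading.
- arm.camera_params(name): a dict with "fov_y" (degrees; the focal length in pixels is half the picture's height over the tangent of half this angle, whatever the lens; pixels are square), "cx", "cy" (the principal point, pixels), "world_from_camera" (4x4, takes a point from camera to world coordinates). Camera axes: x right, y down, z forward; pixel columns grow to the right and rows downward; lengths in mm; the calibration is good to about 2 mm. A picture is of the moment at which its call begins. camera_params takes no time and is no camera call.
- arm.job_done(): hands the job in, once; it reports no verdict.
The state is a dict: "clock": time; "joints": joint angles; "joint_vel": joint speeds; "joint_efforts": joint torques, N m; "position": TCP position; "ee_rot": TCP orientation; "contact_force": force on the tool from outside, world axes, zero at the start; "wrist_torque": the same for the moment, N m; "gripper_width": finger opening in mm.
Only numpy, scipy, OpenCV 4.12 (cv2) and the standard library are available. Lean on these libraries where they do the work, as an engineer would, in place of code of your own. Each camera call takes 0.05 s, during which the arm holds its last target.

TASK

Take the steel sorbent tube from its little rack and push it down past the sprung jaw into the fork clip of the portable air sampler, about centred, so that it sits fully home with the jaw closed over it while the sampler still stands on its dock. Then lift the sampler by its handle about 10 cm straight up off the dock and hold it there, steady and level, finishing while still holding it. Do not drop the tube onto the bench, never tip the sampler steeply, and leave the jar, the wrench and the carton alone.

Things in the scene. Friction and masses are not known exactly. Their poses are not given: they have to be found in the camera images.
- sampler: Portable air sampler, loose, about 0.55 kg (varies), level on its dock: white tray 122 (x) x 210 (y) x 8 mm with a black handle in the middle, a grey pump block at one side (96 x 44 mm, top 38 mm above the underside, y = +56 to +100 mm), a metal fork clip at the other. Origin: centre of the underside; x along the handle, +y to the pump block, z up. With the tube in it balances about the handle.
- handle (a point): Centre of the handle bar, 56 mm above the sampler's underside, axes as the sampler's: a straight bar along x, 110 mm long, 18 mm wide (y), 20 mm high, on two posts 12 mm wide at x = -44 and +44 mm. Free space beside it: 47 mm towards the pump block, 52 mm towards the clip.
- seat (a point): Where the tube's middle belongs when fully home in the clip: x = 0, y = -82 mm, z = 46 mm in the sampler's frame, axes as the sampler's; the tube then lies along the sampler's x. It is 8 mm above the slot floors and 38 mm above the tray's top, and goes in straight from above.
- fork (a point): The forks of the clip; this point is on the slot floor midway between them, x = 0, y = -82, z = 38 mm in the sampler's frame, axes as its. Two aluminium forks 12 mm wide at x = -36 and +36 mm (60 mm free between them), each with an upward slot 18.4 mm wide. The tine nearer the handle rises 18 mm above this point, plus a lip flared towards the handle up to 28 mm; the other tine rises 10 mm.
- jaw (a joint): Sprung jaw: a bent steel wire 5 mm thick, hinged along x 33 mm below the seat point, hooked arms at x = -48 and +48 mm on the side away from the handle. 0 rad = closed; grows as it swings out; stop at 0.5. Its noses overhang the slot 8 mm above the seat point, sloping tops reach up to 29 mm. A tube pushed down makes it yield about 0.12 rad (4 to 12 N); it springs back to 0 over the seated tube.
- tube: Sorbent tube: a straight steel tube 16 mm in diameter and 130 mm long with a brass band at each end, about 60 g (may vary), loose, lying level in its rack. Origin: its middle, on its axis; x along the tube (both ends alike).
- tube_mid (a point): The same point, the middle of the tube on its axis.
- rack: Tube rack, fixed to the bench: grey base 130 x 60 x 8 mm with two open-topped saddles 12 mm wide at x = -42 and +42 mm, whose side walls reach 42 mm above the bench and stand 2 mm clear of the tube, whose axis lies 40 mm above the bench. The tube may lie a few mm off centre along x. Origin: centre of the underside, x along the tube.
- dock: Charging dock, fixed to the bench: grey slab 146 x 234 mm, top 20 mm above the bench, carrying the sampler; low stops round the sampler's tray (2.5 mm clear) rise 8 mm above the slab. Origin: centre of the underside; axes as the sampler's at the start.
- jar: Bystander: amber jar with black cap, 56 mm in diameter, 75 mm high, on the bench. Origin: centre of the underside.
- wrench: Bystander: steel wrench about 160 mm long lying on the bench beyond the work. Origin: on its underside, x along the tool.
- carton: Bystander: cardboard carton 70 x 90 x 45 mm on the bench. Origin: centre of the underside.

How it is judged (in metres and radians):
On the way:
1. the tube is fully home in the fork clip with the jaw closed over it, the sampler still standing on its dock (z of tube_mid in the frame of sampler between 0.042 and 0.05 m and y of tube_mid in the frame of sampler between -0.086 and -0.078 m and x of tube_mid in the frame of sampler between -0.015 and 0.015 m and angle between the x axis of tube and the x axis of sampler, either way round below 0.08 rad and value of joint jaw below 0.06 rad and height (world z) of sampler below 0.024 m and contact force between sampler and dock above 1 N), for 0.2 s.
At the end, for the whole second after the job is handed in: Ends holding the sampler by its handle, underside 80-220 mm above the bench, within 80 mm of over the dock, level within 8 deg, still, touching neither dock nor rack; tube home in the clip (4 mm in y and z, 15 mm in x, 0.08 rad), jaw below 0.06 rad, fingers off the tube (z of tube_mid in the frame of sampler between 0.042 and 0.05 m and y of tube_mid in the frame of sampler between -0.086 and -0.078 m and x of tube_mid in the frame of sampler between -0.015 and 0.015 m and angle between the x axis of tube and the x axis of sampler, either way round below 0.08 rad and value of joint jaw below 0.06 rad and height (world z) of sampler between 0.08 and 0.22 m and angle between sampler's own z axis and vertical below 0.14 rad and linear speed of sampler below 0.02 m/s and angular speed of sampler below 0.15 rad/s and horizontal distance between sampler and dock below 0.08 m and contact force between sampler and the fingers above 2 N and distance between the grasp point and handle below 0.06 m and contact force between sampler and dock below 0.05 N and contact force between sampler and rack below 0.05 N and contact force between tube and the fingers below 0.3 N); the arm keeps its last pose, push and grip.
It fails at once if the jar is moved more than 25 mm or tipped over (distance of jar from where it was at the start of the episode above 0.025 m or angle between jar's own z axis and vertical above 0.4 rad).
It fails at once if the carton is moved more than 25 mm or tipped over (distance of carton from where it was at the start of the episode above 0.025 m or angle between carton's own z axis and vertical above 0.4 rad).
It fails at once if the wrench is moved more than 25 mm (distance of wrench from where it was at the start of the episode above 0.025 m).
It fails at once if the tube falls to the bench (height (world z) of tube_mid below 0.025 m).
It fails at once if the sampler is tipped by more than 25 degrees (angle between sampler's own z axis and vertical above 0.44 rad).
It also fails if it takes over 61 s, if anything falls off the work surface, if the arm or the gripper's body presses on something with over 40 N, if the wrist force passes 120 N, or if a joint passes its speed limit or range.

## Working session

There is one attempt and no reset: what is moved stays moved. The work goes in short steps, Python scripts to look and compute and a tool call to move; the robot and the scene stay as the last step left them, time stands still between calls to the robot, and variables do not carry over. Pictures are saved under pics/ and viewed, and the job is handed in when it is done.

Besides the shell and the picture viewer there is one more tool, called after "Request:" as name(argument=value, ...) on one line, values as JSON. drive_tool: Moves the arm, as the interface text tells. Its arguments: {"type":"object","properties":{"moves":{"type":"array","items":{"type":"array","items":{"type":"array","items":{"type":"number"}}}}},"required":["moves"]}

```bash
mkdir -p pics
python3 - <<'E'
from bench import arm
import cv2,numpy as np
for n in("side","top"):
    p,d=arm.get_image(n); np.savez(f"{n}0.npz",p=p,d=d); cv2.imwrite(f"pics/{n}0.png",p[:,:,::-1]); print(n,arm.camera_params(n))
print(arm.read_state())
E
```

```text
side {'fov_y': 49.230431677037416, 'cx': 313.0119899875251, 'cy': 199.22735655906484, 'world_from_camera': array([[-9.94501390e-01, -7.68442868e-02,  7.11473207e-02,
         5.10025806e+02],
       [-1.04600209e-01,  7.61830828e-01, -6.39275047e-01,
         9.08215141e+02],
       [-5.07758720e-03, -6.43201947e-01, -7.65679746e-01,
         1.17667008e+03],
       [ 0.00000000e+00,  0.00000000e+00,  0.00000000e+00,
         1.00000000e+00]])}
top {'fov_y': 51.96227331620605, 'cx': 315.5546198028102, 'cy': 196.63666321000363, 'world_from_camera': array([[-5.11186678e-03, -9.77442616e-01,  2.11139296e-01,
         3.07183730e+02],
       [-9.99973171e-01,  6.10432170e-03,  4.04895985e-03,
        -2.10233476e+01],
       [-5.24648809e-03, -2.11112933e-01, -9.77447596e-01,
         1.53835099e+03],
       [ 0.00000000e+00,  0.00000000e+00,  0.00000000e+00,
         1.00000000e+00]])}
{'clock': 0.1, 'joints': array([ 1.52959317e+00,  3.85495264e-01,  6.74828908e-03, -4.40521709e-04,
       -1.19398342e+00, -2.58589196e-01]), 'joint_vel': array([-0.0015907 , -0.00086356,  0.0020297 ,  0.0022133 , -0.00219808,
       -0.00047008]), 'joint_efforts': array([-1.80571119e-04, -3.93318093e+01,  1.88931102e+01,  4.19786274e+00,
       -2.54863749e-03,  2.01640539e-06]), 'position': array([184.3991494 , 596.58290698, 207.01521154]), 'ee_rot': array([ 9.88773969e-01, -1.49415736e-01, -9.86180590e-05,  9.83537167e-04]), 'contact_force': array([-0.06774387, -0.40001267, -0.44790543]), 'wrist_torque': array([-0.02523819,  0.00330166,  0.00979355]), 'gripper_width': 85.3291912498276}
```

View pics/side0.png

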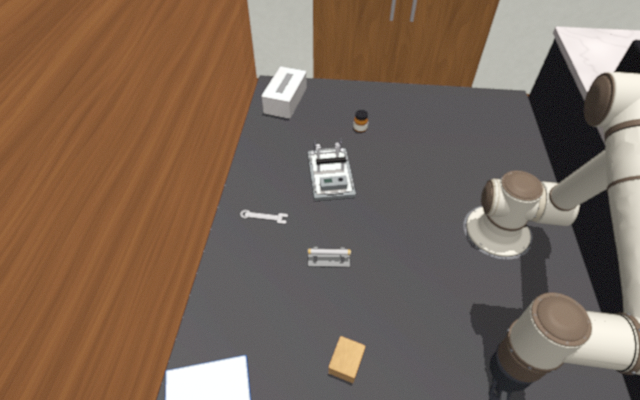

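View pics/top0.png

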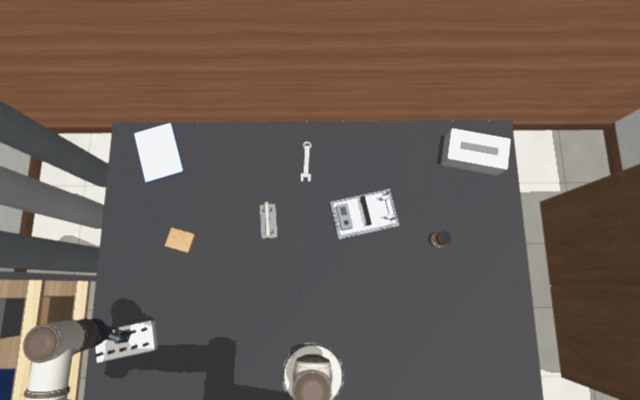

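```bash
cat > h.py <<'E'
import numpy as np,cv2
from bench import arm
def cam(n):
    c=arm.camera_params(n); return 200/np.tan(np.radians(c['fov_y']/2)),c['cx'],c['cy'],c['world_from_camera']
def cloud(n,d):
    f,cx,cy,T=cam(n); v,u=np.indices(d.shape)
    P=np.stack([(u-cx)/f*d,(v-cy)/f*d,d],-1); W=P@T[:3,:3].T+T[:3,3]; W[d==0]=np.nan; return W
def proj(n,X):
    f,cx,cy,T=cam(n); p=(np.atleast_2d(X)-T[:3,3])@T[:3,:3]; return np.c_[f*p[:,0]/p[:,2]+cx,f*p[:,1]/p[:,2]+cy]
def ray(n,u,v,z):
    f,cx,cy,T=cam(n); r=T[:3,:3]@np.array([(u-cx)/f,(v-cy)/f,1]); o=T[:3,3]; return o+r*(z-o[2])/r[2]
def crop(p,u0,v0,w,h,s,fn):
    c=cv2.resize(p[v0:v0+h,u0:u0+w],None,fx=s,fy=s,interpolation=cv2.INTER_CUBIC); cv2.imwrite(fn,c[:,:,::-1])
E
python3 - <<'E'
from h import *
S=np.load("side0.npz");T=np.load("top0.npz")
crop(S['p'],295,135,70,140,4.2,"pics/s1.png")
crop(T['p'],250,180,160,65,5,"pics/t1.png")
for n,D in(("side",S),("top",T)):
    W=cloud(n,D['d']); np.set_printoptions(precision=1,suppress=True,linewidth=250)
    m=np.isfinite(W[...,2]); 
    if n=="top": r=W[195:245,255:285]
    else: r=W[240:275,300:360]
    print(n, 'table z', np.nanmedian(W[200:240,290:300,2] if n=="top" else W[210:235,300:350,2]))
    z=r[...,2]; k=z>12
    print(r[k].min(0),r[k].max(0),k.sum())
    r=W[185:242,325:405] if n=="top" else W[140:203,300:360]
    z=r[...,2];k=z>12;print(r[k].min(0),r[k].max(0),k.sum())
E
```

```text
side table z 0.2137033873141263
[479.4 148.3  12. ] [606.4 195.2  54.5] 307
[ 473.7 -337.9   12. ] [661.6 -63.9  95.9] 2005
top table z -0.27519620125906386
[476.5 108.8  12. ] [612.4 194.8  55. ] 249
[ 477.7 -322.1   12. ] [663.3 -69.1  93.7] 2387
```

View pics/s1.png

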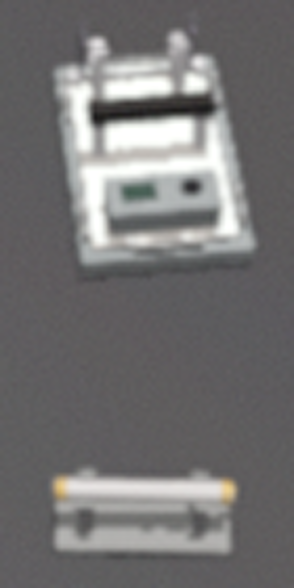

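View pics/t1.png

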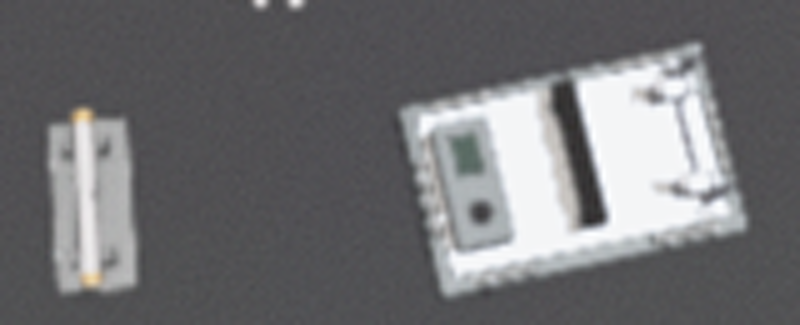

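```bash
cat > fit.py <<'E'
from h import *
from scipy.optimize import minimize
SS=6
def box(x0,x1,y0,y1,z0,z1):
    c=lambda *a:np.array(a,float)
    f=[[(x0,y0,z1),(x1,y0,z1),(x1,y1,z1),(x0,y1,z1)],
       [(x0,y0,z0),(x1,y0,z0),(x1,y0,z1),(x0,y0,z1)],[(x0,y1,z0),(x1,y1,z0),(x1,y1,z1),(x0,y1,z1)],
       [(x0,y0,z0),(x0,y1,z0),(x0,y1,z1),(x0,y0,z1)],[(x1,y0,z0),(x1,y1,z0),(x1,y1,z1),(x1,y0,z1)]]
    n=[(0,0,1),(0,-1,0),(0,1,0),(-1,0,0),(1,0,0)]
    return [(np.array(a,float),np.array(b,float)) for a,b in zip(f,n)]
def cyl(L0,L1,r,z,k=12,y=0):
    out=[]
    for i in range(k):
        a,b=2*np.pi*i/k,2*np.pi*(i+1)/k;m=(a+b)/2
        out.append((np.array([(L0,y+r*np.cos(a),z+r*np.sin(a)),(L1,y+r*np.cos(a),z+r*np.sin(a)),(L1,y+r*np.cos(b),z+r*np.sin(b)),(L0,y+r*np.cos(b),z+r*np.sin(b))]),np.array([0,np.cos(m),np.sin(m)])))
    return out
def render(n,faces,pose,win):
    u0,v0,w,h=win;x,y,a=pose;R=np.array([[np.cos(a),-np.sin(a),0],[np.sin(a),np.cos(a),0],[0,0,1]]);t=np.array([x,y,0])
    o=cam(n)[3][:3,3]; L=np.zeros((h*SS,w*SS),np.uint8)
    for i,(V,N) in enumerate(faces):
        X=V@R.T+t
        if (R@N)@(o-X[0])<=0: continue
        q=(proj(n,X)-[u0-.5,v0-.5])*SS-.5
        cv2.fillPoly(L,[np.round(q*16).astype(np.int32)],i+1,shift=4)
    return L
def loss(n,img,faces,pose,win,W=None):
    u0,v0,w,h=win;L=render(n,faces,pose,win); ids=np.unique(L)
    A=np.stack([(L==i).reshape(h,SS,w,SS).mean((1,3)).ravel() for i in ids],1)
    I=cv2.GaussianBlur(img,(0,0),.01) if 0 else img
    b=I[v0:v0+h,u0:u0+w].reshape(-1,3).astype(float)
    # slight lens blur
    A=np.stack([cv2.GaussianBlur(c.reshape(h,w).astype(np.float32),(3,3),.5).ravel() for c in A.T],1)
    m=np.ones(len(b),bool) if W is None else W(n,pose,win).ravel()
    x=np.linalg.lstsq(A[m].T@A[m]+1e-3*np.eye(len(ids)),A[m].T@b[m],rcond=None)[0]
    return np.abs((A@x-b)[m]).clip(0,60).mean()
def fit(views,faces,p0,W=None):
    fun=lambda p:sum(loss(n,im,faces,(p[0],p[1],p[2]/300),w,W) for n,im,w in views)
    p=np.array([p0[0],p0[1],p0[2]*300])
    for s in (6,2):
        r=minimize(fun,p,method='Nelder-Mead',options=dict(initial_simplex=p+np.vstack([np.zeros(3),s*np.eye(3)]),xatol=.05,fatol=1e-4,maxiter=150));p=r.x
    return np.array([p[0],p[1],p[2]/300]),r.fun
Z=20
sampler=box(-73,73,-117,117,0,20)+box(-63.5,63.5,-107.5,107.5,20,20.1)[:1]+box(-61,61,-105,105,Z,Z+8)+box(-48,48,56,100,Z+8,Z+38)+box(-50,-38,-6,6,Z+8,Z+46)+box(38,50,-6,6,Z+8,Z+46)+box(-55,55,-9,9,Z+46,Z+66)
rack=box(-65,65,-30,30,0,8)
def tube(dx): return cyl(-65+dx,-50+dx,8,40)+cyl(-50+dx,50+dx,8,40)+cyl(50+dx,65+dx,8,40)
def Wclip(n,pose,win): # mask out clip region
    u0,v0,w,h=win;x,y,a=pose
    c,s=np.cos(a),np.sin(a);pts=np.array([(i*60,j,k) for i in(-1,1) for j in(-104,-52) for k in(28,95)],float)
    X=pts@np.array([[c,-s,0],[s,c,0],[0,0,1]]).T+[x,y,0]
    q=proj(n,X)-[u0,v0];M=np.zeros((h,w),np.uint8);cv2.fillConvexPoly(M,cv2.convexHull(np.round(q).astype(np.int32)),1);return M==0
E
python3 - <<'E'
from fit import *
S=np.load("side0.npz")['p'];T=np.load("top0.npz")['p']
vs=[("side",S,(298,137,66,68))];vt=[("top",T,(325,183,80,60))]
for v in (vs,vt,vs+vt): 
    p,f=fit(v,sampler,(565,-200,.2),Wclip);print("sampler",p.round(3),f)
vs=[("side",S,(300,238,60,36))];vt=[("top",T,(252,195,32,50))]
for v in (vs,vt,vs+vt):
    best=min((fit(v,rack+tube(dx),(543,172,0))+(dx,) for dx in(-4,-2,0,2,4)),key=lambda r:r[1]);print("rack",best)
E
```

```text
Traceback (most recent call last):
  File "fit.py", line 40, in fit
    r=minimize(fun,p,method='Nelder-Mead',options=dict(initial_simplex=p+np.vstack([np.zeros(3),s*np.eye(3)]),xatol=.05,fatol=1e-4,maxiter=150));p=r.x
  File "fit.py", line 37, in <lambda>
    fun=lambda p:sum(loss(n,im,faces,(p[0],p[1],p[2]/300),w,W) for n,im,w in views)
                 ~~~^^^^^^^^^^^^^^^^^^^^^^^^^^^^^^^^^^^^^^^^^^^^^^^^^^^^^^^^^^^^^^^
  File "fit.py", line 37, in <genexpr>
    fun=lambda p:sum(loss(n,im,faces,(p[0],p[1],p[2]/300),w,W) for n,im,w in views)
                     ~~~~^^^^^^^^^^^^^^^^^^^^^^^^^^^^^^^^^^^^^
  File "fit.py", line 27, in loss
    u0,v0,w,h=win;L=render(n,faces,pose,win); ids=np.unique(L)
                    ~~~~~~^^^^^^^^^^^^^^^^^^
  File "fit.py", line 23, in render
    q=(proj(n,X)-[u0-.5,v0-.5])*SS-.5
       ~~~~^^^^^
  File "h.py", line 9, in proj
    f,cx,cy,T=cam(n); p=(np.atleast_2d(X)-T[:3,3])@T[:3,:3]; return np.c_[f*p[:,0]/p[:,2]+cx,f*p[:,1]/p[:,2]+cy]
              ~~~^^^
  File "h.py", line 4, in cam
    c=arm.camera_params(n); return 200/np.tan(np.radians(c['fov_y']/2)),c['cx'],c['cy'],c['world_from_camera']
ValueError: time passes only in moves, steps and waits
```

```bash
python3 - <<'E'
from bench import arm
import pickle
pickle.dump({n:arm.camera_params(n) for n in("side","top")},open("cam.pkl","wb")); print(arm.read_state()['clock'])
E
sed -i 's/^from bench import arm/import pickle\nCP=pickle.load(open("\.\/cam.pkl","rb"))/; s/arm.camera_params(n)/CP[n]/' h.py
cat > f1.py <<'E'
from fit import *
S=np.load("side0.npz")['p'];T=np.load("top0.npz")['p']
vs=[("side",S,(298,137,66,68))];vt=[("top",T,(325,183,80,60))]
for v in (vs,vt,vs+vt): 
    p,f=fit(v,sampler,(565,-200,.2),Wclip);print("sampler",p.round(3),f)
vs=[("side",S,(300,238,60,36))];vt=[("top",T,(252,195,32,50))]
for v in (vs,vt,vs+vt):
    best=min((fit(v,rack+tube(dx),(543,172,0))+(dx,) for dx in(-4,-2,0,2,4)),key=lambda r:r[1]);print("rack",best)
E
time python3 f1.py
```

```text
0.1
sampler [ 5.68715e+02 -1.94913e+02  2.05000e-01] 9.532987291517298
sampler [ 5.70088e+02 -1.93980e+02  2.14000e-01] 6.343820055287895
sampler [ 5.69356e+02 -1.93976e+02  2.13000e-01] 16.091055897338087
rack (array([5.46410377e+02, 1.59740337e+02, 8.15680669e-02]), np.float64(7.0371786723996355), -2)
rack (array([5.46596702e+02, 1.64847190e+02, 7.59044524e-02]), np.float64(4.213506895014223), 0)
rack (array([5.46028132e+02, 1.64668955e+02, 8.44652790e-02]), np.float64(12.552575348142183), 0)
real	1m16.466s
user	1m33.657s
sys	0m0.928s
```

```bash
cat > f2.py <<'E'
from fit import *
np.set_printoptions(precision=2,suppress=True,linewidth=200)
for n,w in(("side",(300,238,60,36)),("top",(252,195,32,50))):
    D=np.load(n+"0.npz");W=cloud(n,D['d']);u0,v0,a,b=w
    r=W[v0:v0+b,u0:u0+a];k=r[...,2]>44.0
    P=r[k];c=P.mean(0);print(n,k.sum(),c,'zmax',np.sort(P[:,2])[-8:], np.arctan2(*np.linalg.svd(P[:,:2]-c[:2])[2][0][::-1]), P.min(0),P.max(0))
    img=D['p'][v0:v0+b,u0:u0+a].astype(int)
    # tube mask: bright
    m=(img.min(2)>185)|((img[...,0]-img[...,2])>35)
    v,u=np.nonzero(m);print('mask centroid',u.mean()+u0,v.mean()+v0,m.sum(), [ray(n,u.mean()+u0,v.mean()+v0,z) for z in(40,44)])
E
python3 f2.py
python3 - <<'E'
import sys;sys.path.insert(0,'.')
from fit import *
for n,w,pose in(("side",(298,137,66,68),(569.4,-194.3,.212)),("top",(325,183,80,60),(569.4,-194.3,.212)),("side",(300,238,60,36),(546.2,164.7,.078)),("top",(252,195,32,50),(546.2,164.7,.078))):
    im=np.load(f"{n}0.npz")['p'];u0,v0,a,b=w;s=6
    c=cv2.resize(im[v0:v0+b,u0:u0+a,::-1],None,fx=s,fy=s,interpolation=cv2.INTER_NEAREST)
    L=render(n,sampler if pose[1]<0 else rack+tube(0),pose,w)
    E=np.abs(np.diff(L.astype(int),axis=0,prepend=0))+np.abs(np.diff(L.astype(int),axis=1,prepend=0))
    c[E>0]=(0,0,255);cv2.imwrite(f"pics/ov_{n}_{'s' if pose[1]<0 else 'r'}.png",c)
E
cd pics; python3 -c "
import cv2,numpy as np
a=[cv2.imread(f'ov_{n}_r.png') for n in('side','top')];H=max(i.shape[0] for i in a)
cv2.imwrite('ovr.png',np.hstack([cv2.copyMakeBorder(i,0,H-i.shape[0],0,5,0) for i in a]))
a=[cv2.imread(f'ov_{n}_s.png') for n in('side','top')];H=max(i.shape[0] for i in a)
a=np.hstack([cv2.copyMakeBorder(i,0,H-i.shape[0],0,5,0) for i in a]);cv2.imwrite('ovs.png',cv2.resize(a,None,fx=.88,fy=.88))"
```

```text
side 146 [541.99 167.27  47.49] zmax [51.08 51.62 51.9  52.48 52.76 52.9  53.18 54.48] -3.0693029018126228 [479.86 150.22  44.07] [606.37 180.32  54.48]
mask centroid 328.42767295597486 250.9056603773585 159 [array([546.38, 161.98,  40.  ]), array([546.25, 164.61,  44.  ])]
top 108 [543.59 163.99  47.9 ] zmax [51.41 52.19 52.34 52.58 52.77 53.73 54.17 55.03] -3.054711234513215 [482.97 148.94  44.02] [610.71 176.45  55.03]
mask centroid 266.92913385826773 219.31496062992125 127 [array([546.27, 165.22,  40.  ]), array([545.64, 164.72,  44.  ])]
```

View pics/ovr.png

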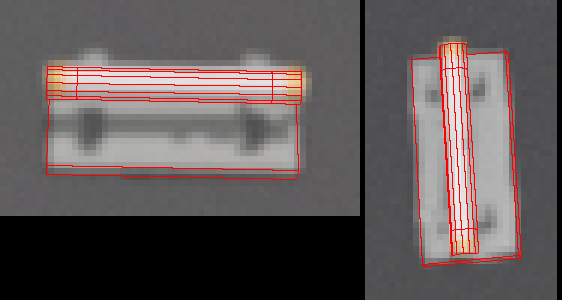

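View pics/ovs.png

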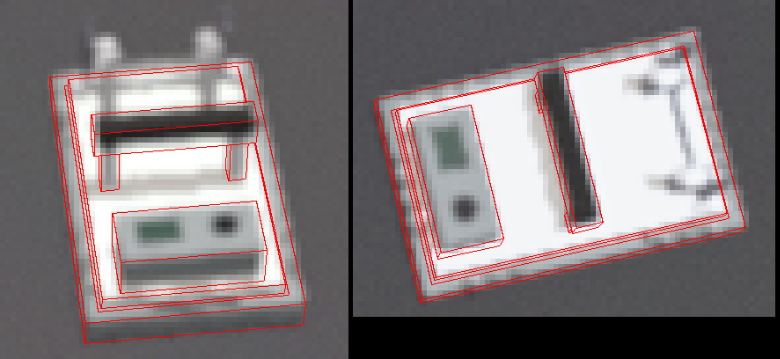

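Request:
drive_tool(moves=[[[1,0,0,0,0,0,-0.1],[1,0,0,0,0,0,-0.1],[1,0,0,0,0,0,-0.1],[1,0,0,0,0,0,-0.078],[1,0,0,0,0,0,0]]])

```text
clock: 0.6
position: [183.9, 594.8, 203.7]
ee_rot: [0.999, 0.046, -0.001, 0.004]
contact_force: [0.4, 0.1, 0.1]
gripper_width: 85.9
```

```bash
cat > go.py <<'E'
import sys,numpy as np
from bench import arm
from scipy.spatial.transform import Rotation as R
np.set_printoptions(precision=4,suppress=True,linewidth=200)
s=arm.read_state();q=R.from_quat(s['ee_rot'])
if __name__=="__main__":
    x,y,z,yaw=map(float,sys.argv[1:5])
    tx=np.array([np.cos(yaw),np.sin(yaw),0]);
    tgt=R.from_matrix(np.c_[tx,np.cross([0,0,-1],tx),[0,0,-1]])
    rv=(q.inv()*tgt).as_rotvec()
    cy=np.arctan2(q.as_matrix()[1,0],q.as_matrix()[0,0])
    print("t",s['clock'],"pos",s['position'],"yaw",cy,"F",s['contact_force'],"w",s['gripper_width'],"j",s['joints'])
    print("shift(m) now",q.inv().apply(np.array([x,y,z])-s['position'])/1000,"after rot",tgt.inv().apply(np.array([x,y,z])-s['position'])/1000,"rot",rv)
E
python3 go.py 546 164.5 130 .078
```

```text
t 0.6 pos [183.8559 594.7799 203.6637] yaw 0.09214740194478224 F [0.3571 0.1181 0.1454] w 85.88761427530739 j [ 1.5296  0.3882  0.0029 -0.002  -1.194   0.1341]
shift(m) now [0.3212 0.4612 0.0765] after rot [0.3275 0.4572 0.0737] rot [0.0082 0.0029 0.0142]
```

Request:
drive_tool(moves=[[[1,0.025,0.035,0.002,0.001,0,0.001],[1,0.025,0.035,0.002,0.001,0,0.001],[1,0.025,0.035,0.002,0.001,0,0.001],[1,0.025,0.035,0.002,0.001,0,0.001],[1,0.025,0.035,0.002,0.001,0,0.001],[1,0.025,0.035,0.002,0.001,0,0.001],[1,0.025,0.035,0.002,0.001,0,0.001],[1,0.025,0.035,0.002,0.001,0,0.001],[1,0.025,0.035,0.002,0,0,0.001],[1,0.025,0.035,0.002,0,0,0.001],[1,0.025,0.035,0.002,0,0,0.001],[1,0.025,0.035,0.002,0,0,0.001],[1,0,0,0,0,0,0]]])

```text
clock: 1.9
position: [525.2, 184.0, 175.7]
ee_rot: [1.0, 0.03, -0.003, 0.002]
contact_force: [0.2, 0.5, -1.2]
gripper_width: 85.5
```

```bash
python3 go.py 546 164.5 130 .078
```

```text
t 1.9 pos [525.2003 183.9983 175.7209] yaw 0.05904182233593467 F [ 0.1961  0.5047 -1.1947] w 85.46729974631053 j [ 0.6281  0.2979 -0.2066 -0.0002 -1.0725  1.0018]
shift(m) now [0.0199 0.0205 0.0457] after rot [0.0192 0.0211 0.0457] rot [ 0.0031  0.0053 -0.0189]
```

Request:
drive_tool(moves=[[[1,0.01,0.01,0.02,0.003,0.005,-0.019],[1,0.01,0.01,0.018,0,0,0],[1,0,0,0,0,0,0],[1,0,0,0,0,0,0]]])

```text
clock: 2.3
position: [547.3, 163.8, 136.6]
ee_rot: [0.999, 0.035, -0.0, -0.0]
contact_force: [0.3, 0.5, 1.3]
gripper_width: 85.5
```

```bash
python3 go.py 546 164.5 130 .078
python3 - <<'E'
from bench import arm
import numpy as np
from h import *
for n in("side","top"):
    p,d=arm.get_image(n); np.savez(f"{n}1.npz",p=p,d=d)
    crop(p,*((285,190,110,90) if n=="side" else (230,170,80,100)),6,f"pics/{n}1.png")
E
```

```text
t 2.3 pos [547.3214 163.8381 136.5583] yaw 0.06956343717220906 F [0.2774 0.5325 1.2801] w 85.5025628601469 j [ 0.574   0.3556 -0.2282 -0.0007 -0.987   1.0667]
shift(m) now [-0.0013 -0.0007  0.0066] after rot [-0.0013 -0.0008  0.0066] rot [-0.0005  0.0003 -0.0084]
```

View pics/side1.png

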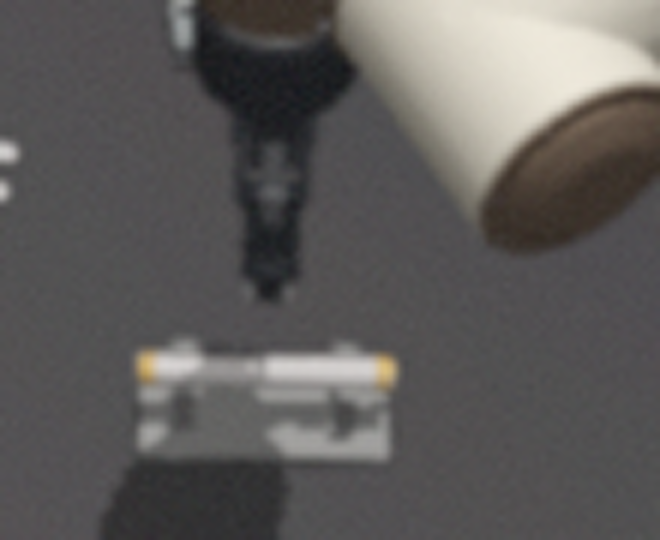

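View pics/top1.png

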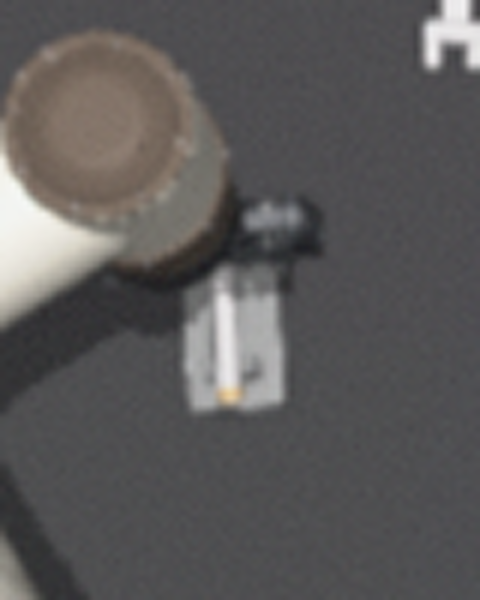

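The side view shows the fingers (about pixel 330,239) centred above the tube (tube centre 329,251); aligned. Descending.

Request:
drive_tool(moves=[[[1,-0.001,0,0.02,0,0,-0.008],[1,0,0,0.02,0,0,0],[1,0,0,0.02,0,0,0],[1,0,0,0.02,0,0,0],[1,0,0,0.005,0,0,0],[1,0,0,0,0,0,0]]])

```text
clock: 3.0
position: [548.5, 171.0, 57.0]
ee_rot: [0.999, 0.042, 0.007, -0.004]
contact_force: [0.2, 0.9, 0.5]
gripper_width: 85.3
```

```bash
python3 go.py 546 164.5 21 .078
```

```text
t 3.0 pos [548.5196 170.9821  56.9575] yaw 0.08462200358319998 F [0.2332 0.8602 0.4521] w 85.34848195323106 j [ 0.5843  0.4449 -0.3219  0.0006 -0.7887  1.0707]
shift(m) now [-0.0035  0.0065  0.0359] after rot [-0.003   0.0063  0.036 ] rot [-0.007  -0.0136  0.0067]
```

Request:
drive_tool(moves=[[[1,-0.002,0.007,0.008,-0.007,-0.013,0.006],[1,0,0.001,0.01,0,0,0],[1,0,0,0.006,0,0,0],[1,0,0,0,0,0,0]]])

```text
clock: 3.4
position: [549.0, 163.8, 34.4]
ee_rot: [0.999, 0.039, 0.003, -0.001]
contact_force: [-0.1, 0.4, -0.3]
gripper_width: 85.3
```

```bash
python3 go.py 546 164.5 21 .078
```

```text
t 3.4 pos [548.9609 163.7885  34.3809] yaw 0.0789677234287997 F [-0.1053  0.43   -0.2998] w 85.34470853610044 j [ 0.5731  0.4767 -0.3393  0.0011 -0.7494  1.0759]
shift(m) now [-0.003  -0.0009  0.0134] after rot [-0.0029 -0.0009  0.0134] rot [-0.0019 -0.0051  0.001 ]
```

Request:
drive_tool(moves=[[[1,-0.003,-0.001,0.006,-0.002,-0.005,0],[1,-0.001,0,0.005,0,0,0],[1,0,0,0,0,-0.001,0],[1,0,0,0,0,0,0]]])

```text
clock: 3.8
position: [544.8, 164.5, 22.6]
ee_rot: [0.999, 0.039, -0.0, 0.0]
contact_force: [-0.4, 0.1, 1.2]
gripper_width: 85.5
```

```bash
python3 go.py 546 164.5 21 .078
```

```text
t 3.8 pos [544.849  164.5485  22.5914] yaw 0.07890803068667075 F [-0.4315  0.1234  1.1747] w 85.46607726462722 j [ 0.5777  0.4909 -0.3529 -0.0004 -0.728   1.0723]
shift(m) now [0.0011 0.0001 0.0016] after rot [0.0011 0.0001 0.0016] rot [0.0002 0.001  0.0009]
```

Close, watching for sag.

Request:
drive_tool(moves=[[[0,0.001,0,0,0,0,0],[0,0,0,0,0,0,0],[0,0,0,0,0,0,0],[0,0,0,0,0,0,0],[0,0,0,0,0,0,0],[0,0,0,0,0,0,0]]])

```text
clock: 4.4
position: [547.4, 165.2, 24.7]
ee_rot: [0.999, 0.04, 0.001, -0.0]
contact_force: [-0.3, 0.9, 3.9]
gripper_width: 0.4
```

```bash
python3 go.py 546 164.5 120 .078
```

```text
t 4.4 pos [547.4215 165.2473  24.71  ] yaw 0.08013087376603648 F [-0.319   0.8647  3.9115] w 0.417081117189786 j [ 0.5768  0.49   -0.3477  0.0011 -0.7308  1.0733]
shift(m) now [-0.0013  0.0006 -0.0953] after rot [-0.0015  0.0006 -0.0953] rot [-0.0005 -0.0024  0.0021]
```

Run:
```python
from bench import arm
import numpy as np
from h import *
for n in("side","top"):
    p,d=arm.get_image(n); np.savez(f"{n}2.npz",p=p,d=d)
    crop(p,*((285,200,100,80) if n=="side" else (230,170,80,100)),6,f"pics/{n}2.png")
```

```text
(no output)
```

View pics/side2.png

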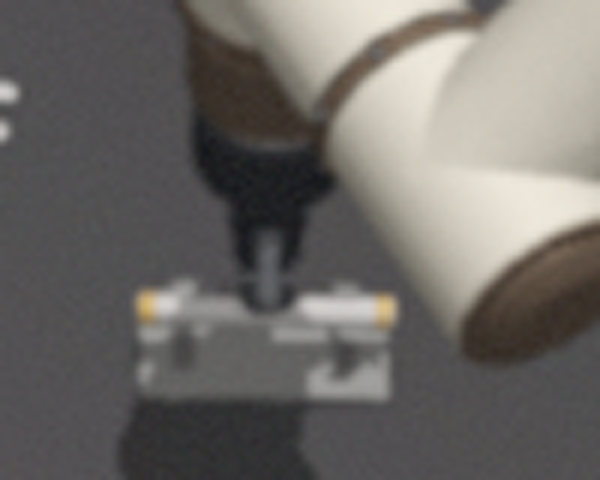

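View pics/top2.png

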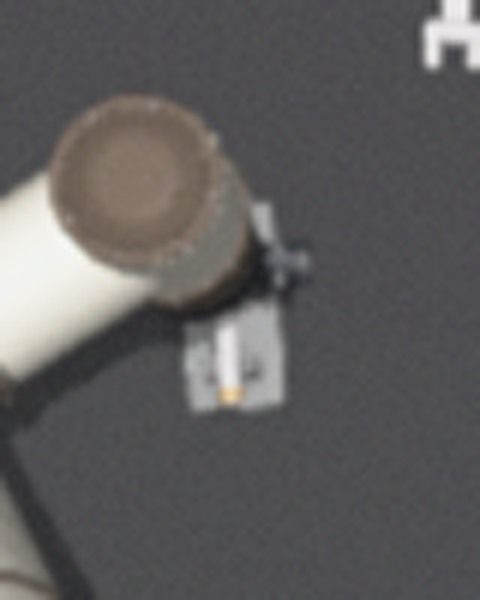

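Run:
```python
from h import *
np.set_printoptions(precision=0,suppress=True,linewidth=220)
for n in("side","top"): print(n,proj(n,[[547,165,24.7],[547,165,44],[546,164.5,40]]))
D=np.load("side2.npz");W=cloud("side",D['d'])
for v in range(232,262,2): print(v,[tuple(W[v,u].round(0).astype(int)) for u in(324,327,330,333,338)])
```

```text
side [[328. 254.]
 [328. 251.]
 [328. 252.]]
top [[267. 220.]
 [267. 219.]
 [267. 219.]]
232 [(np.int64(559), np.int64(200), np.int64(191)), (np.int64(551), np.int64(198), np.int64(189)), (np.int64(542), np.int64(204), np.int64(198)), (np.int64(534), np.int64(201), np.int64(195)), (np.int64(520), np.int64(195), np.int64(189))]
234 [(np.int64(559), np.int64(201), np.int64(183)), (np.int64(550), np.int64(200), np.int64(183)), (np.int64(542), np.int64(202), np.int64(186)), (np.int64(534), np.int64(202), np.int64(187)), (np.int64(522), np.int64(67), np.int64(1))]
236 [(np.int64(560), np.int64(186), np.int64(152)), (np.int64(550), np.int64(205), np.int64(179)), (np.int64(542), np.int64(205), np.int64(180)), (np.int64(533), np.int64(201), np.int64(177)), (np.int64(521), np.int64(70), np.int64(-6))]
238 [(np.int64(560), np.int64(184), np.int64(138)), (np.int64(550), np.int64(201), np.int64(165)), (np.int64(541), np.int64(204), np.int64(169)), (np.int64(533), np.int64(198), np.int64(162)), (np.int64(521), np.int64(84), np.int64(2))]
240 [(np.int64(560), np.int64(183), np.int64(127)), (np.int
[... 1828 characters left out ...]
36))]
256 [(np.int64(560), np.int64(162), np.int64(9)), (np.int64(550), np.int64(161), np.int64(9)), (np.int64(541), np.int64(158), np.int64(6)), (np.int64(531), np.int64(160), np.int64(10)), (np.int64(516), np.int64(158), np.int64(10))]
258 [(np.int64(559), np.int64(168), np.int64(7)), (np.int64(550), np.int64(169), np.int64(9)), (np.int64(540), np.int64(166), np.int64(7)), (np.int64(531), np.int64(165), np.int64(6)), (np.int64(515), np.int64(166), np.int64(11))]
260 [(np.int64(558), np.int64(176), np.int64(8)), (np.int64(549), np.int64(177), np.int64(12)), (np.int64(540), np.int64(173), np.int64(5)), (np.int64(530), np.int64(173), np.int64(8)), (np.int64(515), np.int64(173), np.int64(10))]
```

Run:
```python
from h import *
np.set_printoptions(precision=1,suppress=True,linewidth=220)
print(proj("side",[[547,206,150],[547,206,136],[547,122,150],[547,164,136.6]]))
D=np.load("side1.npz");W=cloud("side",D['d'])
for v in range(214,246,2): print(v,[W[v,u].round(0).tolist() for u in(327,330,333)])
D=np.load("side2.npz");W=cloud("side",D['d'])
print()
for v in range(248,257): print(v,[W[v,u].round(0).tolist() for u in range(322,340,2)])
```

```text
[[327.8 242.5]
 [327.7 245.2]
 [330.1 219. ]
 [328.9 233.2]]
214 [[552.0, 202.0, 276.0], [544.0, 200.0, 273.0], [536.0, 202.0, 276.0]]
216 [[552.0, 204.0, 269.0], [544.0, 207.0, 274.0], [536.0, 206.0, 274.0]]
218 [[563.0, 3.0, -2.0], [543.0, 212.0, 271.0], [536.0, 203.0, 261.0]]
220 [[550.0, 226.0, 281.0], [542.0, 224.0, 278.0], [535.0, 220.0, 275.0]]
222 [[550.0, 229.0, 277.0], [542.0, 229.0, 277.0], [534.0, 227.0, 276.0]]
224 [[549.0, 231.0, 271.0], [542.0, 233.0, 274.0], [534.0, 231.0, 273.0]]
226 [[549.0, 233.0, 264.0], [541.0, 233.0, 266.0], [534.0, 231.0, 264.0]]
228 [[549.0, 236.0, 259.0], [541.0, 229.0, 251.0], [533.0, 235.0, 260.0]]
230 [[549.0, 235.0, 249.0], [541.0, 235.0, 250.0], [533.0, 234.0, 251.0]]
232 [[548.0, 238.0, 244.0], [541.0, 227.0, 230.0], [533.0, 234.0, 241.0]]
234 [[548.0, 237.0, 234.0], [540.0, 236.0, 234.0], [532.0, 236.0, 235.0]]
236 [[548.0, 240.0, 230.0], [540.0, 239.0, 229.0], [532.0, 236.0, 226.0]]
238 [[549.0, 213.0, 182.0], [541.0, 221.0, 194.0], [533.0, 212.0, 182.0]]
240 [[556.0, 97.0, 4.0], [541.0, 217.0, 179.0], [536.0, 92.0, 1.0]]
242 [[555.0,
[... 1257 characters left out ...]
, 171.0, 43.0], [535.0, 173.0, 47.0], [529.0, 171.0, 45.0], [523.0, 168.0, 42.0], [516.0, 170.0, 45.0]]
254 [[565.0, 172.0, 35.0], [559.0, 172.0, 36.0], [553.0, 170.0, 34.0], [547.0, 170.0, 34.0], [541.0, 174.0, 41.0], [535.0, 170.0, 37.0], [528.0, 172.0, 40.0], [522.0, 170.0, 38.0], [516.0, 168.0, 36.0]]
255 [[566.0, 156.0, 5.0], [560.0, 157.0, 7.0], [554.0, 156.0, 6.0], [547.0, 158.0, 10.0], [541.0, 158.0, 11.0], [535.0, 155.0, 8.0], [529.0, 153.0, 5.0], [522.0, 152.0, 6.0], [516.0, 154.0, 9.0]]
256 [[566.0, 165.0, 13.0], [560.0, 162.0, 9.0], [553.0, 162.0, 10.0], [547.0, 160.0, 8.0], [541.0, 158.0, 6.0], [535.0, 155.0, 2.0], [528.0, 158.0, 8.0], [522.0, 162.0, 14.0], [516.0, 158.0, 10.0]]
```

Request:
drive_tool(moves=[[[0,0,0,-0.02,0,0,0],[0,0,0,-0.03,0,0,0],[0,0,0,-0.03,0,0,0],[0,0,0,-0.03,0,0,0],[0,0,0,0,0,0,0],[0,0,0,0,0,0,0]]])

```text
clock: 5.1
position: [546.6, 164.8, 138.6]
ee_rot: [0.999, 0.04, 0.001, -0.0]
contact_force: [-0.5, 0.2, -0.9]
gripper_width: 0.1
```

```bash
python3 go.py 546 164.5 136 .078
python3 - <<'E'
from bench import arm
from h import *
np.set_printoptions(precision=1,suppress=True,linewidth=220)
for n in("side",):
    p,d=arm.get_image(n); np.savez(f"{n}3.npz",p=p,d=d)
    crop(p,*((285,190,100,80) if n=="side" else (230,170,80,100)),6,f"pics/{n}3.png")
    W=cloud("side",d)
    for v in range(214,256): print(v,[W[v,u].round(0).tolist() for u in(324,327,330,333,336)])
E
```

```text
t 5.1 pos [546.5754 164.7932 138.5556] yaw 0.07947089304968577 F [-0.5455  0.1708 -0.9425] w 0.10344490438745026 j [ 0.5768  0.3522 -0.2283  0.0004 -0.989   1.0733]
shift(m) now [-0.0006  0.0002  0.0026] after rot [-0.0006  0.0002  0.0026] rot [-0.0003 -0.0013  0.0015]
214 [[575.0, -16.0, -5.0], [552.0, 200.0, 272.0], [544.0, 202.0, 276.0], [536.0, 202.0, 277.0], [529.0, 182.0, 252.0]]
215 [[575.0, -7.0, 2.0], [552.0, 202.0, 271.0], [544.0, 203.0, 274.0], [536.0, 204.0, 276.0], [529.0, 182.0, 248.0]]
216 [[574.0, -3.0, 1.0], [552.0, 202.0, 266.0], [544.0, 200.0, 265.0], [536.0, 206.0, 274.0], [529.0, 180.0, 242.0]]
217 [[574.0, 2.0, 2.0], [553.0, 180.0, 234.0], [544.0, 208.0, 271.0], [536.0, 206.0, 269.0], [529.0, 180.0, 237.0]]
218 [[574.0, 3.0, -2.0], [553.0, 179.0, 228.0], [544.0, 204.0, 262.0], [536.0, 204.0, 262.0], [528.0, 178.0, 229.0]]
219 [[573.0, 10.0, 2.0], [553.0, 179.0, 224.0], [543.0, 207.0, 261.0], [536.0, 180.0, 227.0], [528.0, 177.0, 224.0]]
220 [[573.0, 17.0, 5.0], [553.0, 184.0, 225.0], [543.0, 212.0, 263.0], [537.0, 174.0, 215.0], [532.0, 12.0, 4.0]]
221 [[572.0, 
[... 3203 characters left out ...]
 126.0, -0.0]]
250 [[560.0, 166.0, 48.0], [551.0, 163.0, 46.0], [542.0, 164.0, 49.0], [532.0, 163.0, 49.0], [523.0, 161.0, 47.0]]
251 [[560.0, 168.0, 46.0], [550.0, 168.0, 48.0], [541.0, 167.0, 48.0], [532.0, 166.0, 47.0], [523.0, 164.0, 47.0]]
252 [[559.0, 175.0, 51.0], [550.0, 169.0, 44.0], [541.0, 166.0, 41.0], [532.0, 168.0, 45.0], [523.0, 166.0, 43.0]]
253 [[559.0, 174.0, 45.0], [550.0, 171.0, 41.0], [541.0, 174.0, 48.0], [532.0, 169.0, 41.0], [522.0, 171.0, 45.0]]
254 [[559.0, 174.0, 39.0], [550.0, 175.0, 42.0], [541.0, 171.0, 37.0], [531.0, 172.0, 41.0], [522.0, 170.0, 39.0]]
255 [[560.0, 158.0, 9.0], [551.0, 155.0, 5.0], [541.0, 155.0, 6.0], [532.0, 156.0, 9.0], [522.0, 157.0, 13.0]]
```

View pics/side3.png

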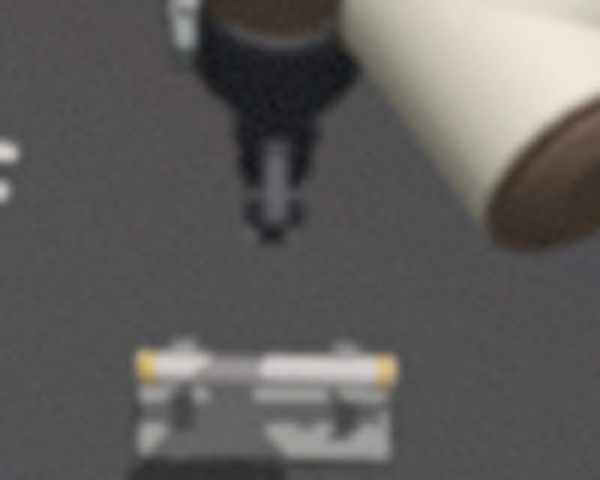

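Depth shows the shut tips at z≈164 while the state says 138.6, and they bottomed out on the tube top (48) at 24.7. So the real tips sit about 23 mm higher than reported. I'll open and go about 23 mm lower.

Request:
drive_tool(moves=[[[1,0,0,-0.001,0,0,0],[1,0,0,-0.001,0,0,0],[1,0,0,0,0,0,0],[1,0,0,0.015,0,0,0],[1,0,0,0.015,0,0,0],[1,0,0,0.015,0,0,0],[1,0,0,0.015,0,0,0],[1,0,0,0.015,0,0,0],[1,0,0,0.01,0,0,0],[1,0,0,0,0,0,0]]])

```text
clock: 6.15
position: [544.2, 163.1, 46.7]
ee_rot: [0.999, 0.04, -0.004, 0.003]
contact_force: [-0.1, 0.6, -0.5]
gripper_width: 85.3
```

```bash
python3 go.py 546 164.5 -1 .078
```

```text
t 6.15 pos [544.2242 163.0737  46.7457] yaw 0.07948339923543057 F [-0.112   0.5868 -0.4897] w 85.32310688266436 j [ 0.5766  0.4597 -0.3288  0.0009 -0.7913  1.0731]
shift(m) now [ 0.0023 -0.0015  0.0477] after rot [ 0.0019 -0.0013  0.0477] rot [0.0049 0.0077 0.0015]
```

Request:
drive_tool(moves=[[[1,0.002,-0.001,0.008,0.005,0.008,0.001],[1,0,0,0.01,0,0,0],[1,0,0,0.01,0,0,0],[1,0,0,0.004,0,0,0],[1,0,0,0,0,0,0]]])

```text
clock: 6.65
position: [547.2, 164.8, 13.1]
ee_rot: [0.999, 0.039, 0.001, -0.001]
contact_force: [-0.1, -0.1, -0.1]
gripper_width: 85.6
```

```bash
python3 go.py 546 164.5 -1 .078
```

```text
t 6.65 pos [547.2436 164.772   13.1108] yaw 0.07876370292096896 F [-0.1406 -0.1431 -0.1077] w 85.6136757618185 j [ 0.576   0.5057 -0.3582  0.0005 -0.7036  1.0731]
shift(m) now [-0.0013  0.0002  0.0141] after rot [-0.0013  0.0002  0.0141] rot [-0.0012 -0.003   0.0008]
```

Request:
drive_tool(moves=[[[1,-0.001,0,0.006,-0.001,-0.003,0],[1,0,0,0.006,0,0,0],[1,0,0,0.001,0,-0.001,0],[1,0,0,0,0,0,0]]])

```text
clock: 7.05
position: [546.7, 165.0, -0.5]
ee_rot: [0.999, 0.039, -0.0, -0.0]
contact_force: [0.8, -0.9, 0.4]
gripper_width: 85.7
```

```bash
python3 go.py 546 164.5 -1 .078
```

```text
t 7.05 pos [546.7155 164.9857  -0.496 ] yaw 0.07899956902074966 F [ 0.8475 -0.8717  0.3691] w 85.69546824011667 j [ 0.5763  0.5263 -0.3664 -0.001  -0.678   1.0742]
shift(m) now [-0.0008  0.0004  0.0005] after rot [-0.0008  0.0004  0.0005] rot [-0.0006  0.0001  0.001 ]
```

Request:
drive_tool(moves=[[[0,0,0,0,0,0,0],[0,0,0,0,0,0,0],[0,0,0,0,0,0,0],[0,0,0,0,0,0,0],[0,0,0,0,0,0,0],[0,0,0,0,0,0,0]]])

```text
clock: 7.65
position: [547.3, 165.4, 0.5]
ee_rot: [0.999, 0.04, 0.001, -0.001]
contact_force: [0.4, 0.8, -0.4]
gripper_width: 14.0
```

```bash
python3 go.py 546 164.5 130 .078
```

```text
t 7.65 pos [547.3434 165.4051   0.5058] yaw 0.07917356096203385 F [ 0.3882  0.758  -0.3505] w 13.991661811221068 j [ 0.5764  0.5249 -0.3655 -0.0008 -0.6781  1.0742]
shift(m) now [-0.0012  0.0006 -0.1295] after rot [-0.0014  0.0008 -0.1295] rot [-0.0015 -0.0017  0.0012]
```

Request:
drive_tool(moves=[[[0,0,0,-0.01,0,0,0],[0,0,0,-0.015,0,0,0],[0,0,0,-0.02,0,0,0],[0,0,0,-0.03,0,0,0],[0,0,0,-0.03,0,0,0],[0,0,0,-0.03,0,0,0],[0,0,0,-0.02,0,0,0],[0,0,0,0,0,0,0],[0,0,0,0,0,0,0]]])

```text
clock: 8.55
position: [545.9, 164.2, 165.1]
ee_rot: [0.999, 0.039, 0.0, -0.001]
contact_force: [0.0, -0.3, -1.9]
gripper_width: 14.0
```

```bash
python3 go.py 546 164.5 130 .078
python3 - <<'E'
from bench import arm
from h import *
for n in("side","top"):
    p,d=arm.get_image(n); np.savez(f"{n}4.npz",p=p,d=d)
    crop(p,*((275,180,110,90) if n=="side" else (230,170,80,100)),6,f"pics/{n}4.png")
E
```

```text
t 8.55 pos [545.878  164.2113 165.1185] yaw 0.07863822809575438 F [ 0.0216 -0.301  -1.8986] w 13.954276786574054 j [ 0.576   0.3257 -0.1943 -0.0007 -1.0493  1.0738]
shift(m) now [ 0.0001 -0.0002  0.0351] after rot [ 0.0001 -0.0003  0.0351] rot [-0.0013 -0.001   0.0006]
```

View pics/side4.png

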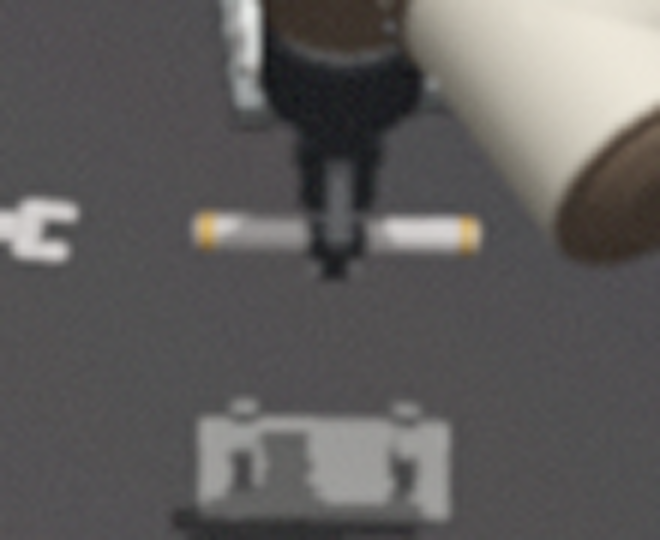

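Request:
drive_tool(moves=[[[0,0,0,0,0,0,-0.067],[0,0,0,0,0,0,-0.067],[0,0,0,0,0,0,0]]])

```text
clock: 8.95
position: [543.6, 162.9, 160.1]
ee_rot: [0.994, 0.108, -0.004, 0.001]
contact_force: [-0.1, -0.4, -0.8]
gripper_width: 13.7
```

```bash
python3 go.py 586.7 -274.4 140 .212
```

```text
t 8.95 pos [543.5702 162.9294 160.0883] yaw 0.21675521170030398 F [-0.0596 -0.3705 -0.82  ] w 13.661271771799194 j [ 0.576   0.3311 -0.1998 -0.0013 -1.0482  1.2122]
shift(m) now [-0.0518  0.4363  0.0213] after rot [-0.0499  0.4366  0.0201] rot [0.0019 0.0082 0.0048]
```

Request:
drive_tool(moves=[[[0,-0.004,0.02,-0.001,0.001,0.004,0.002],[0,-0.005,0.035,-0.001,0,0.003,0.002],[0,-0.005,0.04,-0.001,0,0,0],[0,-0.005,0.04,-0.001,0,0,0],[0,-0.005,0.04,-0.001,0,0,0],[0,-0.005,0.04,-0.001,0,0,0],[0,-0.005,0.04,-0.001,0,0,0],[0,-0.005,0.04,-0.001,0,0,0],[0,-0.005,0.04,-0.001,0,0,0],[0,-0.005,0.04,-0.001,0,0,0],[0,-0.004,0.03,-0.001,0,0,0],[0,0,0.01,0,0,0,0],[0,0,0,0,0,0,0]]])

```text
clock: 10.25
position: [571.9, -269.5, 156.7]
ee_rot: [0.995, 0.098, -0.014, 0.0]
contact_force: [-0.1, 0.2, -0.0]
gripper_width: 13.8
```

```bash
python3 go.py 586.7 -274.4 140 .212
```

```text
t 10.25 pos [ 571.9074 -269.4984  156.6572] yaw 0.1956812703901891 F [-0.1081  0.2189 -0.0139] w 13.822676323686776 j [-0.1808  0.4472 -0.0297  0.0086 -1.1207  1.9434]
shift(m) now [0.014  0.0077 0.0163] after rot [0.0134 0.0079 0.0167] rot [-0.0029  0.0278 -0.0164]
```

Request:
drive_tool(moves=[[[0,0.007,0.004,0.008,-0.002,0.014,-0.008],[0,0.007,0.004,0.008,-0.001,0.014,-0.008],[0,0,0,0,0,0,0],[0,0,0,0,0,0,0]]])

```text
clock: 10.65
position: [587.7, -271.0, 137.0]
ee_rot: [0.994, 0.108, -0.0, -0.001]
contact_force: [0.4, -0.2, -0.6]
gripper_width: 14.1
```

```bash
python3 go.py 586.7 -274.4 140 .212
```

```text
t 10.65 pos [ 587.6544 -270.9639  136.9739] yaw 0.21551995787860473 F [ 0.3751 -0.15   -0.641 ] w 14.108623960250648 j [-0.1834  0.476  -0.0299 -0.002  -1.0662  1.9707]
shift(m) now [-0.0017  0.0031 -0.003 ] after rot [-0.0017  0.0032 -0.003 ] rot [-0.0022  0.0006  0.0035]
```

```bash
cat > snap.py <<'E'
import sys
from bench import arm
from h import *
i=sys.argv[1]
for n in("side","top"):
    p,d=arm.get_image(n); np.savez(f"{n}{i}.npz",p=p,d=d)
    crop(p,*((285,110,100,95) if n=="side" else (320,165,110,85)),6 if n=="side" else 6,f"pics/{n}{i}.png")
E
python3 snap.py 5; python3 -c "
from h import *
print(proj('side',[[587.7,-271,176.5]]),proj('top',[[587.7,-271,176.5]]))"
```

```text
[[327.65984175 124.51912395]] [[391.08065034 200.11929123]]
```

View pics/side5.png

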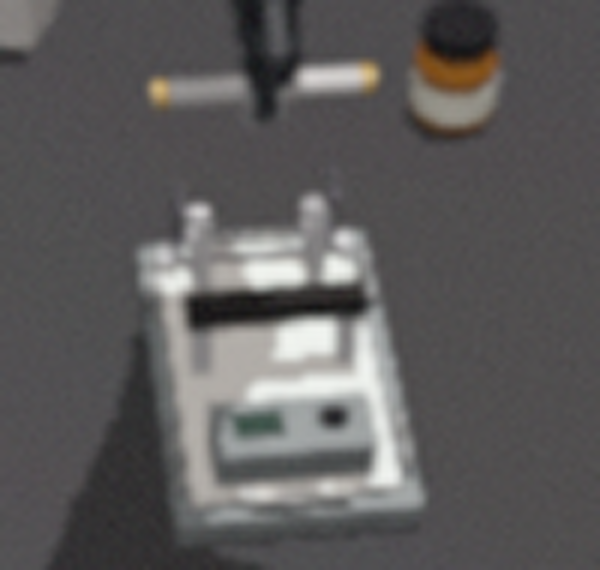

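View pics/top5.png

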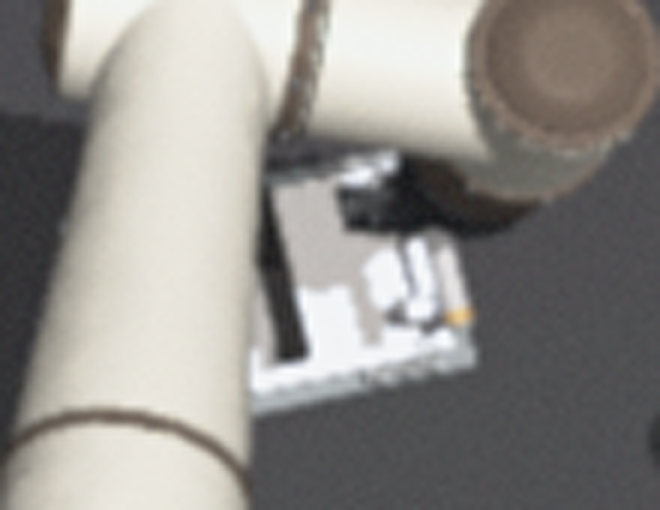

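Run:
```python
from h import *
np.set_printoptions(precision=2,suppress=True)
c=np.array([587.7,-271,176.5]);a=.2155;d=np.array([np.cos(a),np.sin(a),0])
for n in("side","top"):
    D=np.load(n+"5.npz");im=D['p'].astype(int)
    m=((im[...,0]-im[...,2])>45)&(im[...,0]>150)
    w=(305,118,48,14) if n=="side" else(385,205,25,25)
    M=np.zeros_like(m);M[w[1]:w[1]+w[3],w[0]:w[0]+w[2]]=1;m&=M
    k,l,s,ce=cv2.connectedComponentsWithStats(m.astype(np.uint8));print(n,s[1:,4],ce[1:])
    print('pred',proj(n,[c+d*60,c-d*60]), 'dz+5',proj(n,[c+d*60+[0,0,5],c-d*60+[0,0,5]]),'dy-5',proj(n,[c+d*60+[0,-5,0],c-d*60+[0,-5,0]]))
D=np.load("side5.npz");W=cloud("side",D['d']);r=W[118:132,308:350];k=r[...,2]>170;k&=r[...,2]<190
q=r[k];print(len(q),q.mean(0));
for x0 in range(525,655,13):
  s=q[abs(q[:,0]-x0)<7]; print(x0,s.mean(0) if len(s) else None)
```

```text
side [8 9] [[346.12 121.88]
 [311.11 124.67]]
pred [[310.59 125.83]
 [344.64 123.21]] dz+5 [[310.57 124.72]
 [344.72 122.1 ]] dy-5 [[310.74 124.9 ]
 [344.73 122.29]]
top [8] [[396.38 217.25]]
pred [[386.57 183.34]
 [395.68 217.2 ]] dz+5 [[386.81 182.98]
 [395.95 216.96]] dy-5 [[388.03 183.33]
 [397.17 217.19]]
160 [ 582.74 -264.1   180.92]
525 [ 526.09 -279.65  181.2 ]
538 [ 537.73 -277.38  180.55]
551 [ 550.35 -273.51  181.24]
564 [ 562.48 -269.16  180.69]
577 [ 576.73 -253.01  180.69]
590 [ 590.66 -257.14  180.18]
603 [ 602.96 -262.05  180.4 ]
616 [ 615.29 -259.67  181.58]
629 [ 628.85 -256.88  180.71]
642 [ 640.91 -252.03  182.05]
```

Request:
drive_tool(moves=[[[0,0,0.001,0.015,-0.002,0,0.003],[0,0,0,0.015,0,0,0],[0,0,0,0.012,0,0,0],[0,0,0,0.008,0,0,0],[0,0,0,0,0,0,0],[0,0,0,-0.001,0,0,0]]])

```text
clock: 11.35
position: [589.8, -270.9, 89.5]
ee_rot: [0.994, 0.107, 0.002, 0.001]
contact_force: [0.1, -0.6, -0.2]
gripper_width: 14.2
```

```bash
python3 go.py 587.5 -272.2 75 .212
```

```text
t 11.35 pos [ 589.7798 -270.8712   89.4913] yaw 0.21516032161554885 F [ 0.0784 -0.597  -0.2336] w 14.194995535125756 j [-0.1813  0.5199 -0.0868  0.0011 -0.9588  1.9666]
shift(m) now [-0.0026  0.0008  0.0145] after rot [-0.0025  0.0008  0.0145] rot [ 0.0029 -0.0045  0.0032]
```

Request:
drive_tool(moves=[[[0,-0.003,0.001,0.006,0.003,-0.005,0.003],[0,0,0,0.006,0,0,0],[0,0,0,0,0,0,0],[0,0,0,-0.001,0,0,0]]])

```text
clock: 11.75
position: [587.8, -273.0, 79.2]
ee_rot: [0.994, 0.106, 0.001, 0.0]
contact_force: [0.9, 0.1, -0.1]
gripper_width: 13.8
```

```bash
python3 go.py 587.5 -272.2 75 .212; python3 snap.py 6
cat > ends.py <<'E'
import sys
from h import *
np.set_printoptions(precision=2,suppress=True)
i,x,y,z,a=sys.argv[1],*map(float,sys.argv[2:6])
c=np.array([x,y,z]);d=np.array([np.cos(a),np.sin(a),0])
for n in("side","top"):
    im=np.load(n+i+".npz")['p'].astype(int)
    P=proj(n,[c+d*60,c-d*60]);m=((im[...,0]-im[...,2])>40)&(im[...,0]>140)
    for p in P:
        u,v=p.round().astype(int);M=np.zeros_like(m);M[v-6:v+7,u-6:u+7]=1;q=m&M
        if q.sum()>3:
            vv,uu=np.nonzero(q);print(n,q.sum(),'obs',uu.mean(),vv.mean(),'pred',p,'diff',np.array([uu.mean(),vv.mean()])-p)
E
python3 ends.py 6 587.5 -272.2 115 .212
```

```text
t 11.75 pos [ 587.7524 -273.0494   79.1585] yaw 0.21186386870398072 F [ 0.9234  0.063  -0.1363] w 13.80157487799643 j [-0.1856  0.5308 -0.0967  0.0005 -0.9415  1.968 ]
shift(m) now [-0.0001 -0.0009  0.0042] after rot [-0.0001 -0.0009  0.0042] rot [ 0.001  -0.0015 -0.0001]
side 12 obs 311.5 136.5 pred [310.83 138.79] diff [ 0.67 -2.29]
side 8 obs 345.25 134.125 pred [343.87 136.26] diff [ 1.38 -2.13]
top 7 obs 393.7142857142857 219.57142857142858 pred [392.7  220.12] diff [ 1.01 -0.55]
```

View pics/side6.png

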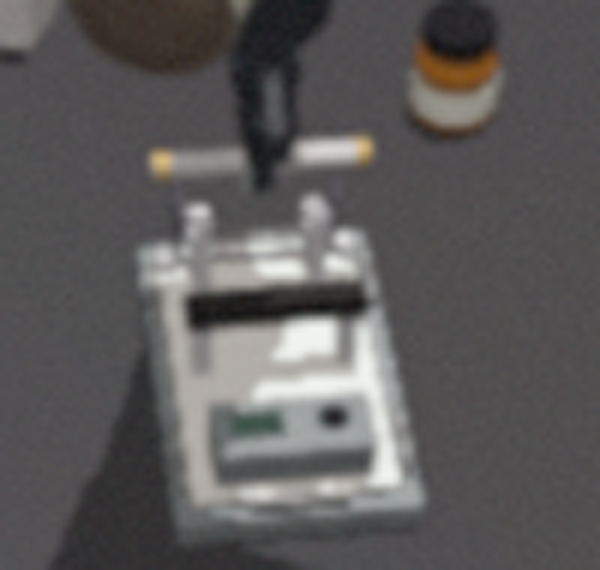

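View pics/top6.png

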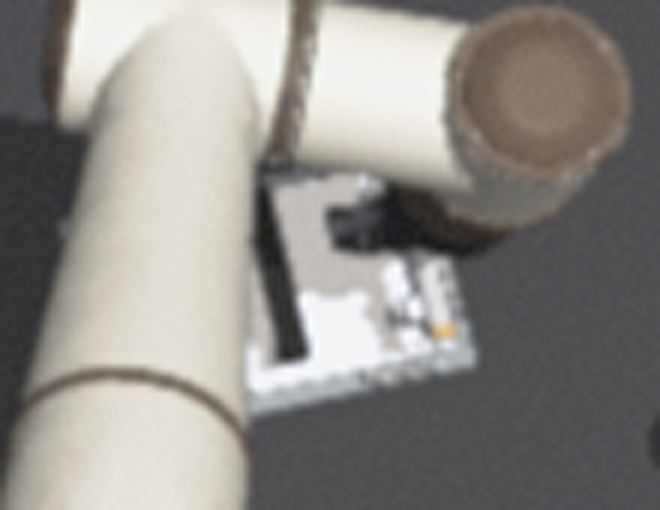

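Request:
drive_tool(moves=[[[0,0,-0.0005,0.007,0.001,-0.001,0],[0,0,0,0.008,0,0,0],[0,0,0,0.006,0,0,0],[0,0,0,0,0,0,0]]])

```text
clock: 12.25
position: [587.9, -272.4, 56.8]
ee_rot: [0.994, 0.106, 0.001, 0.0]
contact_force: [-0.1, 1.1, -0.9]
gripper_width: 14.0
```

```bash
python3 go.py 587.5 -272.5 50 .212
```

```text
t 12.25 pos [ 587.9291 -272.4401   56.8489] yaw 0.21192033070584113 F [-0.0815  1.0652 -0.8617] w 14.00339788214417 j [-0.1849  0.555  -0.1176 -0.0005 -0.8968  1.9679]
shift(m) now [-0.0004 -0.      0.0068] after rot [-0.0004 -0.      0.0068] rot [ 0.0002 -0.0014 -0.0001]
```

Request:
drive_tool(moves=[[[0,0,0,0.005,0,-0.001,0],[0,0,0,0.005,0,0,0],[0,0,0,0,0,0,0]]])

```text
clock: 12.55
position: [587.8, -272.4, 45.5]
ee_rot: [0.994, 0.106, -0.0, -0.0]
contact_force: [0.3, 1.1, 0.0]
gripper_width: 13.8
```

```bash
python3 go.py 587.5 -272.5 24 .212
```

```text
t 12.55 pos [ 587.8081 -272.3714   45.4983] yaw 0.21206057860802177 F [0.2597 1.0713 0.02  ] w 13.804529926286849 j [-0.1846  0.5683 -0.127   0.0001 -0.8759  1.9674]
shift(m) now [-0.0003  0.0001  0.0215] after rot [-0.0003  0.0001  0.0215] rot [-0.      0.0004  0.0001]
```

Request:
drive_tool(moves=[[[0,0,0,0.004,0,0,0],[0,0,0,0.004,0,0,0],[0,0,0,0,0,0,0]]])

```text
clock: 12.85
position: [588.9, -272.4, 41.1]
ee_rot: [0.994, 0.107, 0.001, 0.001]
contact_force: [-0.0, 1.9, -0.1]
gripper_width: 13.9
```

```bash
python3 go.py 587.5 -272.5 24 .212; python3 snap.py 7;python3 ends.py 7 587.6 -272.5 76.5 .212
```

```text
t 12.85 pos [ 588.9219 -272.4      41.1339] yaw 0.2135919222448174 F [-0.048   1.9385 -0.1268] w 13.926160676383 j [-0.1838  0.5736 -0.1309  0.0016 -0.8642  1.9672]
shift(m) now [-0.0014 -0.0002  0.0171] after rot [-0.0014 -0.0002  0.0171] rot [ 0.0019 -0.0015  0.0016]
side 10 obs 311.0 144.8 pred [310.91 146.61] diff [ 0.09 -1.81]
side 8 obs 344.25 142.125 pred [343.33 144.08] diff [ 0.92 -1.96]
top 7 obs 391.14285714285717 221.28571428571428 pred [390.87 221.75] diff [ 0.27 -0.47]
```

View pics/side7.png

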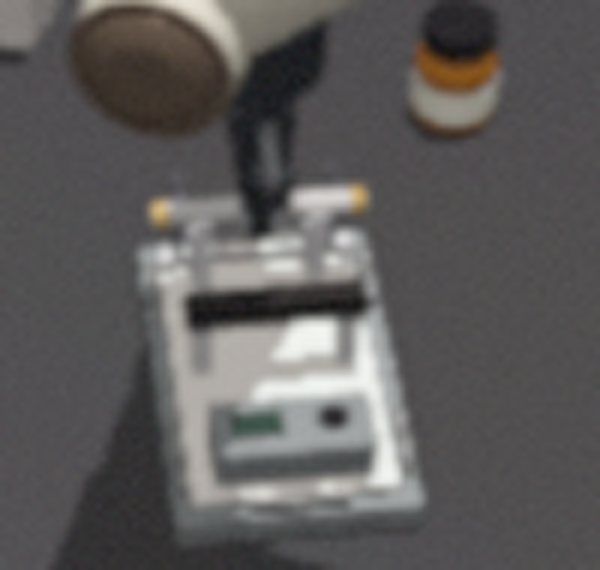

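View pics/top7.png

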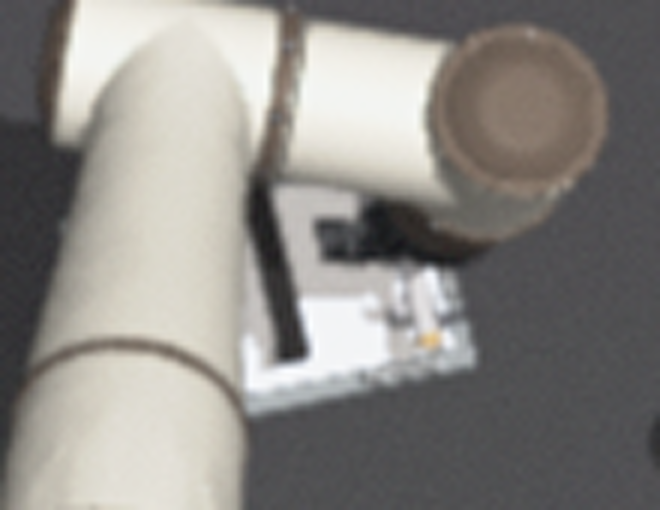

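Request:
drive_tool(moves=[[[0,-0.001,0,0.004,0.002,-0.001,0.001],[0,0,0,0.004,0,0,0],[0,0,0,0.001,0,0,0]]])

```text
clock: 13.25
position: [590.2, -273.5, 37.0]
ee_rot: [0.994, 0.107, 0.003, 0.002]
contact_force: [-2.0, 1.9, 0.3]
gripper_width: 13.8
```

```bash
python3 go.py 587.5 -272.5 24 .212
```

```text
t 13.25 pos [ 590.1635 -273.536    36.9858] yaw 0.21436102478754998 F [-2.0097  1.9309  0.259 ] w 13.842214112339816 j [-0.185   0.5787 -0.134   0.0022 -0.8517  1.9686]
shift(m) now [-0.0025 -0.0016  0.013 ] after rot [-0.0024 -0.0016  0.013 ] rot [ 0.004  -0.0053  0.0024]
```

Request:
drive_tool(moves=[[[0,-0.002,-0.001,0.003,0.004,-0.005,0.002],[0,-0.001,0,0.003,0,-0.001,0],[0,0,0,0.003,0,0,0]]])

```text
clock: 13.55
position: [589.4, -273.7, 28.5]
ee_rot: [0.994, 0.106, 0.002, 0.001]
contact_force: [0.1, -2.2, -0.2]
gripper_width: 14.1
```

```bash
python3 go.py 587.5 -272.5 24 .212
```

```text
t 13.55 pos [ 589.4217 -273.7276   28.549 ] yaw 0.2131899483735872 F [ 0.0625 -2.2308 -0.2082] w 14.120598831113478 j [-0.1859  0.5886 -0.1406  0.001  -0.8367  1.9692]
shift(m) now [-0.0016 -0.0016  0.0045] after rot [-0.0016 -0.0016  0.0045] rot [ 0.0026 -0.0042  0.0012]
```

Request:
drive_tool(moves=[[[0,-0.001,0,0.002,0.002,-0.004,0.001],[0,0,0,0.002,0,0,0]]])

```text
clock: 13.75
position: [588.4, -274.0, 26.1]
ee_rot: [0.994, 0.106, -0.001, 0.001]
contact_force: [-5.8, 5.3, 20.6]
gripper_width: 14.3
```

```bash
python3 go.py 587.5 -272.5 22 .212; python3 snap.py 8;python3 ends.py 8 587.6 -272.5 66 .212
```

```text
t 13.75 pos [ 588.4436 -274.0332   26.1434] yaw 0.2132145046779909 F [-5.8103  5.3321 20.5614] w 14.325601244508492 j [-0.1864  0.5928 -0.1401  0.0019 -0.8388  1.9691]
shift(m) now [-0.0006 -0.0017  0.0041] after rot [-0.0006 -0.0017  0.0041] rot [0.0009 0.0014 0.0012]
side 10 obs 311.2 147.5 pred [310.93 148.7 ] diff [ 0.27 -1.2 ]
side 7 obs 344.42857142857144 144.71428571428572 pred [343.2  146.19] diff [ 1.23 -1.47]
top 7 obs 391.0 222.0 pred [390.37 222.19] diff [ 0.63 -0.19]
```

View pics/side8.png

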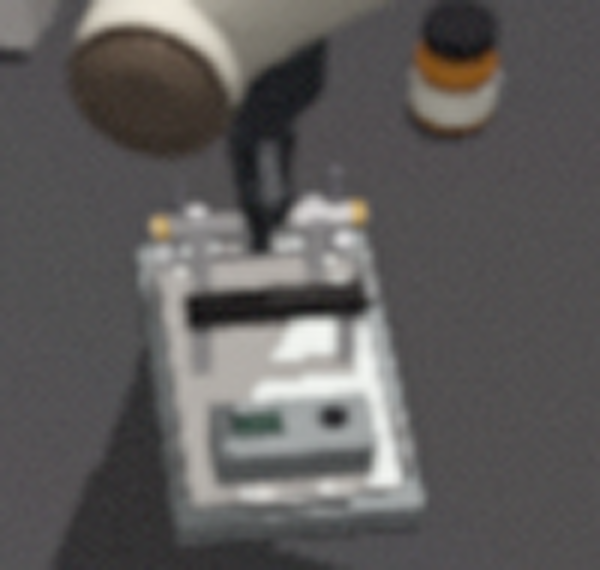

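Request:
drive_tool(moves=[[[0,0,0,0.002,0,0,0],[0,0,0,0.002,0,0,0]]])

```text
clock: 14.05
position: [588.5, -274.0, 26.3]
ee_rot: [0.994, 0.107, -0.0, 0.001]
contact_force: [-2.8, 2.8, 11.8]
gripper_width: 14.0
```

```bash
python3 go.py 587.5 -272.5 22 .212
```

```text
t 14.05 pos [ 588.4771 -274.0427   26.3024] yaw 0.21391637479194664 F [-2.8044  2.8047 11.777 ] w 14.027629633941675 j [-0.1859  0.5922 -0.1412  0.003  -0.8375  1.9686]
shift(m) now [-0.0006 -0.0017  0.0043] after rot [-0.0006 -0.0017  0.0043] rot [0.0021 0.0009 0.0019]
```

Request:
drive_tool(moves=[[[0,0,0,0.005,0,0,0]]])

```text
clock: 14.15
position: [588.5, -274.1, 25.9]
ee_rot: [0.994, 0.108, -0.001, 0.002]
contact_force: [-10.8, 8.8, 35.2]
gripper_width: 14.0
```

```bash
python3 go.py 587.5 -272.5 22 .212; python3 snap.py 9; python3 ends.py 9 587.6 -272.5 66 .212
python3 - <<'E'
from h import *
p=np.load("side9.npz")['p'];crop(p,305,125,55,40,14,"pics/z9.png")
E
```

```text
t 14.15 pos [ 588.5184 -274.1492   25.9499] yaw 0.21544898480089644 F [-10.8465   8.7735  35.2344] w 13.987677855277253 j [-0.1854  0.5927 -0.1421  0.005  -0.8363  1.9683]
shift(m) now [-0.0006 -0.0018  0.0039] after rot [-0.0006 -0.0018  0.0039] rot [0.0033 0.0017 0.0035]
side 9 obs 311.3333333333333 147.44444444444446 pred [310.93 148.7 ] diff [ 0.4  -1.26]
side 8 obs 344.25 144.625 pred [343.2  146.19] diff [ 1.05 -1.56]
top 7 obs 391.0 222.0 pred [390.37 222.19] diff [ 0.63 -0.19]
```

View pics/z9.png

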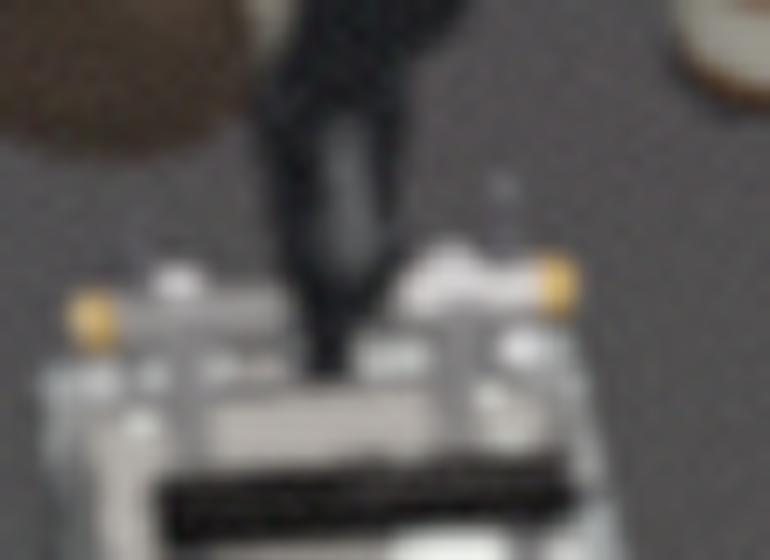

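View pics/top9.png

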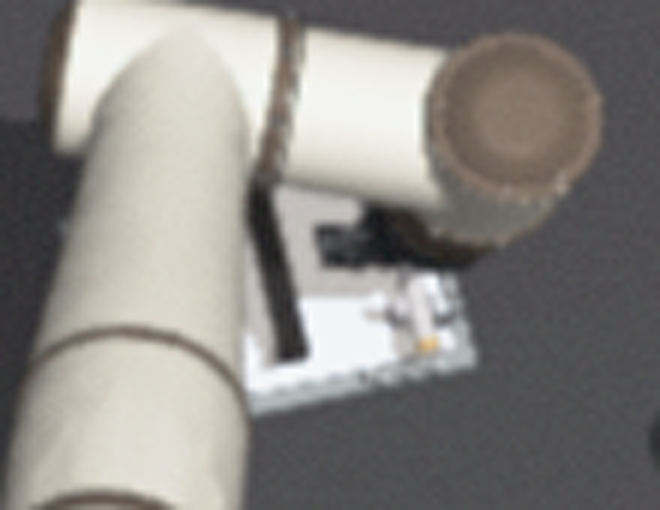

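Request:
drive_tool(moves=[[[0,0,0,0,0,0,0],[0.35,0,0,0,0,0,0],[0.35,0,0,0,0,0,0],[0.35,0,0,0,0,0,0],[0.35,0,0,0,0,0,0]]])

```text
clock: 14.75
position: [586.8, -273.9, 24.8]
ee_rot: [0.994, 0.107, -0.002, 0.001]
contact_force: [0.1, 0.5, 0.5]
gripper_width: 30.2
```

```bash
python3 go.py 587.5 -272.5 22 .212
```

```text
t 14.75 pos [ 586.7631 -273.8616   24.7824] yaw 0.2143846429822688 F [0.1004 0.527  0.549 ] w 30.154061510454433 j [-0.1858  0.5932 -0.1445  0.004  -0.8365  1.9683]
shift(m) now [ 0.001  -0.0012  0.0028] after rot [ 0.001  -0.0012  0.0028] rot [0.0014 0.0043 0.0024]
```

Released. Rise straight, then look.

Request:
drive_tool(moves=[[[0.35,0,0,-0.008,0.001,0.004,0.002],[0.35,0,0,-0.015,0,0,0],[0.35,0,0,-0.02,0,0,0],[0.35,0,0,-0.03,0,0,0],[0.35,0,0,-0.03,0,0,0],[0.35,0,0,-0.03,0,0,0],[0.35,0,0,0,0,0,0]]])

```text
clock: 15.45
position: [585.8, -274.3, 161.7]
ee_rot: [0.994, 0.106, -0.003, -0.001]
contact_force: [-0.1, -0.5, 0.5]
gripper_width: 30.1
```

```bash
python3 go.py 569.4 -194.2 150 .212; python3 snap.py 10;python3 ends.py 10 587.6 -274.5 66 .212;  python3 - <<'E'
from h import *
p=np.load("side10.npz")['p'];crop(p,305,125,55,40,14,"pics/z10.png")
E
```

```text
t 15.45 pos [ 585.7992 -274.3228  161.7092] yaw 0.2113995303297723 F [-0.0892 -0.5326  0.5149] w 30.108233312675864 j [-0.1881  0.4573  0.0037  0.0005 -1.1229  1.9701]
shift(m) now [ 0.0008 -0.0818  0.0119] after rot [ 0.0008 -0.0818  0.0117] rot [-0.0018  0.0054 -0.0006]
side 10 obs 311.2 147.5 pred [310.99 148.33] diff [ 0.21 -0.83]
side 9 obs 344.3333333333333 144.44444444444446 pred [343.23 145.82] diff [ 1.1  -1.37]
top 9 obs 382.44444444444446 189.88888888888889 pred [382.65 190.64] diff [-0.21 -0.75]
top 7 obs 391.0 222.0 pred [390.92 222.19] diff [ 0.08 -0.19]
```

View pics/z10.png

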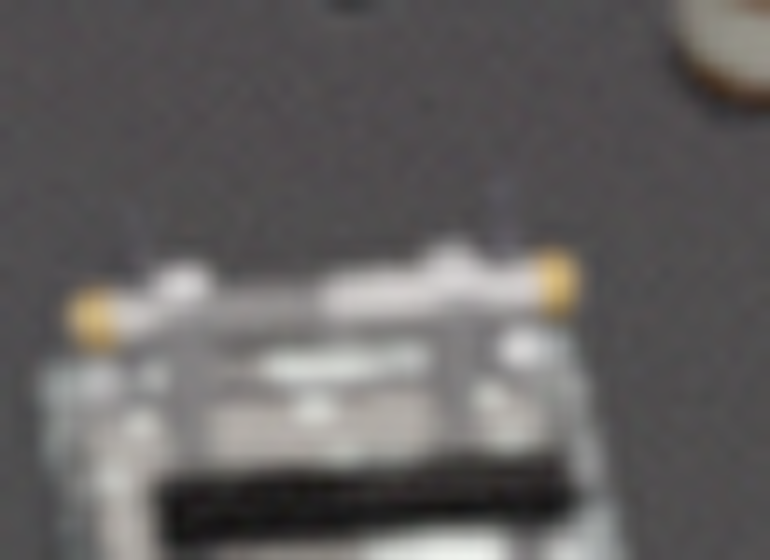

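View pics/top10.png

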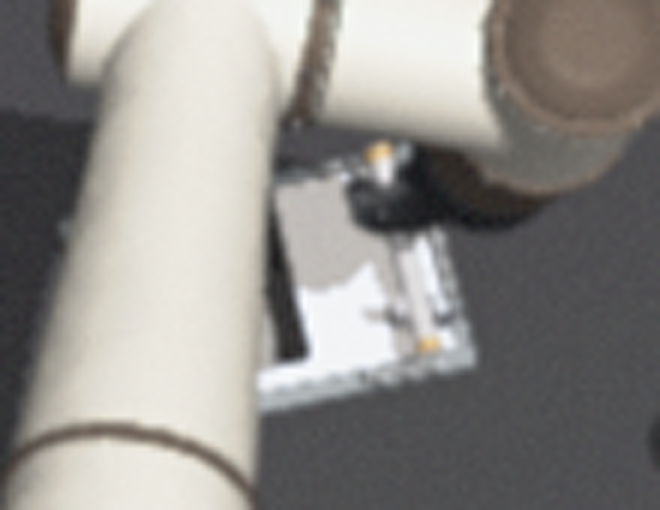

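```bash
python3 ends.py 0 546.5 164.6 40 .078
python3 - <<'E'
from h import *
a=[]
for n,i in(("side",0),("side",10)):
    p=np.load(f"{n}{i}.npz")['p'];a.append(cv2.resize(p[125:165,305:360],None,fx=7,fy=7,interpolation=cv2.INTER_CUBIC))
b=[]
for n,i in(("top",0),("top",10)):
    p=np.load(f"{n}{i}.npz")['p'];b.append(cv2.resize(p[180:230,360:415],None,fx=7,fy=7,interpolation=cv2.INTER_CUBIC)[:300])
c=np.vstack([np.hstack(a),np.hstack(b)]);c=cv2.convertScaleAbs(c,alpha=1.3);print(c.shape)
cv2.imwrite("pics/cmp.png",c[:,:,::-1])
E
```

```text
side 15 obs 309.06666666666666 250.66666666666666 pred [308.9  251.23] diff [ 0.16 -0.56]
side 15 obs 348.8 251.4 pred [347.77 252.  ] diff [ 1.03 -0.6 ]
top 8 obs 266.0 202.625 pred [266.16 203.38] diff [-0.16 -0.75]
top 7 obs 267.7142857142857 235.42857142857142 pred [268.05 235.4 ] diff [-0.33  0.03]
(580, 770, 3)
```

View pics/cmp.png

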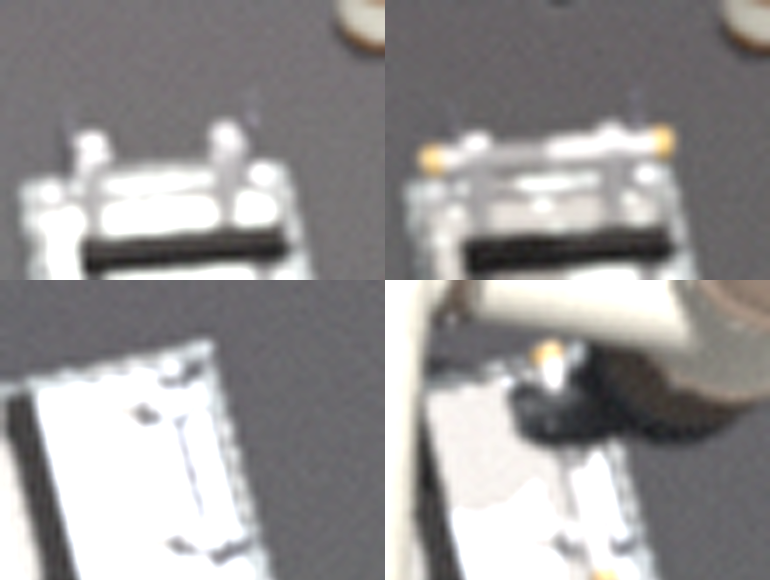

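Run:
```python
from h import *
np.set_printoptions(precision=1,suppress=True)
c,s=np.cos(.212),np.sin(.212)
for i in(0,10):
  for n in("side","top"):
    W=cloud(n,np.load(f"{n}{i}.npz")['d'])
    q=W.reshape(-1,3)-[569.4,-194.2,20]; X=q[:,0]*c+q[:,1]*s;Y=-q[:,0]*s+q[:,1]*c;Z=q[:,2]
    k=(abs(X)<28)&(abs(Y+82)<8)&(Z>30)&(Z<70)
    k2=(abs(X)>50)&(abs(X)<66)&(abs(Y+82)<9)&(Z>30)&(Z<70)
    k3=(abs(X)<46)&(abs(Y-78)<18)&(Z>20)&(Z<60)
    k4=(abs(X)<50)&(abs(Y)<8)&(Z>50)&(Z<80)
    print(i,n,"mid",k.sum(),Z[k].mean() if k.any() else 0,"ends",k2.sum(),[Z[k2&(X*g>0)].mean() for g in(1,-1)],"pump",k3.sum(),Z[k3].mean(),"handle",k4.sum(),Z[k4].mean(), "tubeY",Y[k].mean() if k.any() else 0)
# rack reference
c,s=np.cos(.078),np.sin(.078)
for n in("side","top"):
    W=cloud(n,np.load(f"{n}0.npz")['d']);q=W.reshape(-1,3)-[546,164.6,0];X=q[:,0]*c+q[:,1]*s;Y=-q[:,0]*s+q[:,1]*c;Z=q[:,2]
    k=(abs(X)<28)&(abs(Y)<8)&(Z>24);print("rack",n,k.sum(),Z[k].mean())
```

```text
0 side mid 0 0 ends 2 [np.float64(nan), np.float64(59.56082898055524)] pump 218 38.14015708845486 handle 115 63.10597341626821 tubeY 0
0 top mid 0 0 ends 1 [np.float64(63.07215998735683), np.float64(nan)] pump 250 38.09004292902627 handle 132 64.85838207362042 tubeY 0
10 side mid 43 50.884416353297254 ends 32 [np.float64(50.04820406091535), np.float64(50.487167421296846)] pump 213 37.99579948714849 handle 113 63.7691990193917 tubeY -79.03597915535732
10 top mid 42 51.8628632981537 ends 34 [np.float64(53.60487272760653), np.float64(51.126362364580366)] pump 0 nan handle 98 65.43276985449933 tubeY -80.86333363328473
rack side 73 46.05423732379396
rack top 64 45.79133193266742<stdin>:12: RuntimeWarning: Mean of empty slice.
  ret = ret.dtype.type(ret / rcount)
```

Request:
drive_tool(moves=[[[0.6,0.001,-0.02,0,-0.002,0.005,0],[0.6,0,-0.025,0,0,0,0],[0.6,0,-0.025,0,0,0,0],[0.6,0,-0.01,0,0,0,0],[0.6,0,0,-0.001,0,0,0],[0.6,0,0,-0.001,0,0,0]]])

```text
clock: 16.15
position: [562.2, -192.3, 151.3]
ee_rot: [0.995, 0.103, -0.011, -0.005]
contact_force: [-0.8, 0.0, 0.8]
gripper_width: 51.2
```

```bash
python3 go.py 570.5 -194 110 .212
```

```text
t 16.15 pos [ 562.2093 -192.2871  151.2649] yaw 0.20727639301310724 F [-0.7869  0.0177  0.8102] w 51.151821386998776 j [-0.0603  0.3902 -0.1309 -0.0062 -1.0729  1.8413]
shift(m) now [0.0086 0.0038 0.0411] after rot [0.0077 0.0034 0.0413] rot [-0.0114  0.0209 -0.0048]
```

Request:
drive_tool(moves=[[[0.6,0.008,0.003,0.01,-0.011,0.021,-0.005],[0.6,0,0,0.01,0,0,0],[0.6,0,0,0.01,0,0,0],[0.6,0,0,0,0,0,0]]])

```text
clock: 16.55
position: [570.6, -196.2, 118.5]
ee_rot: [0.995, 0.104, -0.001, -0.0]
contact_force: [0.7, -0.5, -0.7]
gripper_width: 50.9
```

```bash
python3 go.py 570.5 -194 100 .212; python3 snap.py 11
```

```text
t 16.55 pos [ 570.6177 -196.2473  118.5204] yaw 0.2090847654349534 F [ 0.6525 -0.4869 -0.682 ] w 50.88596074333294 j [-0.0633  0.4244 -0.169  -0.0001 -0.9787  1.8432]
shift(m) now [ 0.0004 -0.0022  0.0185] after rot [ 0.0004 -0.0022  0.0185] rot [-0.0004  0.0012 -0.0029]
```

View pics/side11.png

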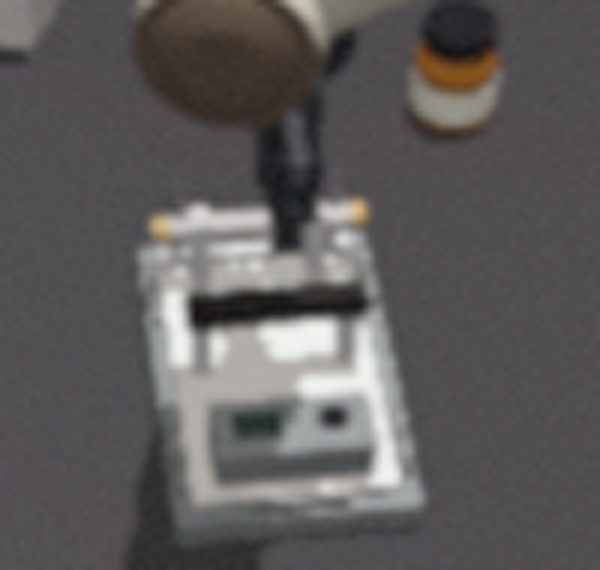

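Request:
drive_tool(moves=[[[0.6,0.002,-0.002,0.012,0,0.001,-0.002],[0.6,0,0,0.012,0,0,0],[0.6,0,0,0.012,0,0,0],[0.6,0,0,0.012,0,0,0],[0.6,0,0,0,0,0,0]]])

```text
clock: 17.15
position: [573.6, -193.9, 68.5]
ee_rot: [0.994, 0.106, 0.002, 0.0]
contact_force: [0.4, 0.4, 0.4]
gripper_width: 51.4
```

```bash
python3 go.py 572.5 -194 35 .212
```

```text
t 17.15 pos [ 573.6357 -193.9239   68.462 ] yaw 0.2116481535301824 F [0.3771 0.4337 0.4438] w 51.39805137677413 j [-0.0588  0.4799 -0.2218  0.0003 -0.8658  1.8411]
shift(m) now [-0.0012 -0.0002  0.0335] after rot [-0.0011 -0.0002  0.0335] rot [ 0.0011 -0.0031 -0.0004]
```

Request:
drive_tool(moves=[[[0.6,-0.001,0,0.008,0.001,-0.003,0],[0.6,0,0,0.008,0,0,0],[0.6,0,0,0.008,0,0,0],[0.6,0,0,0.004,0,0,0],[0.6,0,0,0,0,0,0]]])

```text
clock: 17.65
position: [572.9, -194.2, 37.8]
ee_rot: [0.994, 0.106, -0.0, 0.0]
contact_force: [0.3, 0.0, -0.3]
gripper_width: 50.8
```

```bash
python3 go.py 572.5 -194 35 .212
```

```text
t 17.65 pos [ 572.8747 -194.2207   37.8327] yaw 0.212017248746441 F [ 0.3048  0.0067 -0.3464] w 50.80780522296355 j [-0.0593  0.5178 -0.249   0.0005 -0.8041  1.8418]
shift(m) now [-0.0003 -0.0003  0.0028] after rot [-0.0003 -0.0003  0.0028] rot [0.0003 0.0002 0.    ]
```

Request:
drive_tool(moves=[[[0.6,0,0,0.003,0,0,0],[0,0,0,0,0,0,0],[0,0,0,0,0,0,0],[0,0,0,0,0,0,0],[0,0,0,0,0,0,0],[0,0,0,0,0,0,0]]])

```text
clock: 18.25
position: [573.6, -194.4, 35.4]
ee_rot: [0.994, 0.106, 0.001, 0.0]
contact_force: [0.7, -0.4, -0.2]
gripper_width: 17.2
```

```bash
python3 go.py 572.5 -194 135 .212
```

```text
t 18.25 pos [ 573.5796 -194.4408   35.3769] yaw 0.212096560945012 F [ 0.6713 -0.3553 -0.2299] w 17.19512975919906 j [-0.0596  0.5211 -0.251   0.0007 -0.7968  1.842 ]
shift(m) now [-0.0008 -0.0006 -0.0996] after rot [-0.001  -0.0007 -0.0996] rot [ 0.001  -0.0018  0.0001]
```

Request:
drive_tool(moves=[[[0,0,0,-0.006,0,0,0],[0,0,0,-0.01,0,0,0],[0,0,0,-0.012,0,0,0],[0,0,0,-0.012,0,0,0],[0,0,0,-0.012,0,0,0],[0,0,0,-0.01,0,0,0],[0,0,0,0,0,0,0]]])

```text
clock: 18.95
position: [569.9, -193.3, 99.3]
ee_rot: [0.995, 0.105, -0.003, -0.002]
contact_force: [-0.0, -0.4, -5.9]
gripper_width: 17.0
```

```bash
python3 go.py 572.5 -194 135 .212; python3 snap.py 12
```

```text
t 18.95 pos [ 569.9021 -193.3231   99.3185] yaw 0.20971446650770698 F [-0.0389 -0.3907 -5.8863] w 17.017686151668247 j [-0.0595  0.4445 -0.1898 -0.0027 -0.9428  1.8416]
shift(m) now [ 0.0022  0.0011 -0.0357] after rot [ 0.0024  0.0012 -0.0357] rot [-0.0038  0.0054 -0.0023]
```

View pics/side12.png

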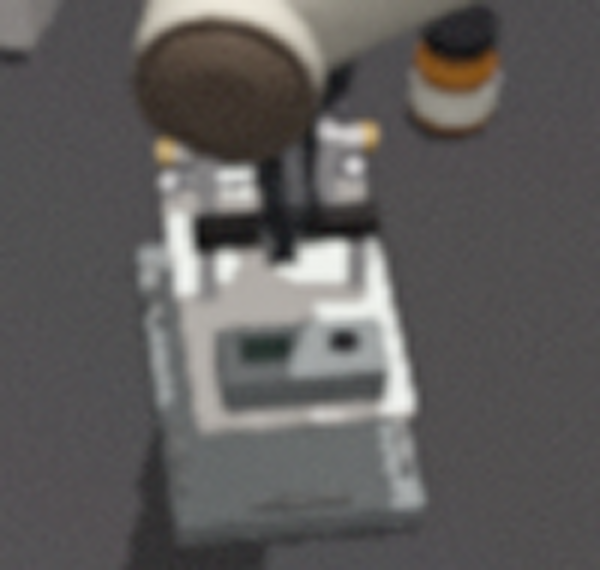

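The side view shows the sampler lifted level off the dock, with the tube in the clip (brass ends near 312,135 and 347,132). Lift the rest of the way.

Request:
drive_tool(moves=[[[0,0.002,0.001,-0.008,-0.003,0.005,-0.002],[0,0,0,-0.01,0,0,0],[0,0,0,-0.01,0,0,0],[0,0,0,-0.008,0,0,0],[0,0,0,0,0,0,0],[0,0,0,-0.001,0,0,0],[0,0,0,-0.001,0,0,0],[0,0,0,-0.001,0,0,0]]])

```text
clock: 19.85
position: [569.6, -193.4, 137.8]
ee_rot: [0.994, 0.105, -0.004, -0.002]
contact_force: [-0.4, 0.4, -7.6]
gripper_width: 16.9
```

```bash
python3 go.py 572.5 -194 135 .212; python3 snap.py 13
python3 - <<'E'
from h import *
np.set_printoptions(precision=3,suppress=True)
for n in("side","top"):
    W=cloud(n,np.load(f"{n}13.npz")['d']);c,s=np.cos(.212),np.sin(.212)
    q=W.reshape(-1,3)-[571,-194.2,0]; X=q[:,0]*c+q[:,1]*s;Y=-q[:,0]*s+q[:,1]*c;Z=q[:,2]
    k=(abs(X)<44)&(abs(Y-78)<18)&(Z>100)&(Z<190)   # pump top
    k2=(abs(X)<65)&(Y>-95)&(Y<-68)&(Z>140)&(Z<185)
    k3=(abs(X)<58)&(Y>14)&(Y<50)&(Z>100)&(Z<145)
    k4=(abs(X)<58)&(Y>-50)&(Y<-14)&(Z>100)&(Z<145)
    for nm,m in(("pump",k),("tube",k2),("trayP",k3),("trayC",k4)):
        if m.sum()>10:
            A=np.c_[X[m],Y[m],np.ones(m.sum())];co=np.linalg.lstsq(A,Z[m],rcond=None)[0];print(n,nm,m.sum(),np.median(Z[m]),co)
    m=k3|k4
    if m.sum()>10: A=np.c_[X[m],Y[m],np.ones(m.sum())];print(n,"tray slope",np.linalg.lstsq(A,Z[m],rcond=None)[0])
E
```

```text
t 19.85 pos [ 569.5732 -193.4061  137.7857] yaw 0.21057567606850588 F [-0.3679  0.362  -7.5971] w 16.94146738004839 j [-0.0596  0.4063 -0.1435 -0.0025 -1.0292  1.8423]
shift(m) now [0.0028 0.0012 0.0028] after rot [0.0027 0.0012 0.0028] rot [-0.0042  0.0073 -0.0014]
side pump 209 160.81046562428844 [ -0.112   0.037 156.524]
side tube 100 170.3407266699569 [  0.007   0.457 200.595]
side trayP 120 130.90059745895212 [ -0.021   0.086 128.853]
side trayC 87 130.06550658184733 [ -0.006   0.037 130.987]
side tray slope [ -0.011   0.02  130.509]
top pump 266 161.24709882940942 [  0.004   0.01  160.545]
top tube 107 174.33187600019914 [  0.027   0.164 187.649]
top trayP 204 130.69070812073414 [ -0.004   0.021 129.853]
top trayC 124 130.3407146526623 [ -0.051   0.021 129.326]
top tray slope [ -0.01    0.007 130.246]
```

View pics/side13.png

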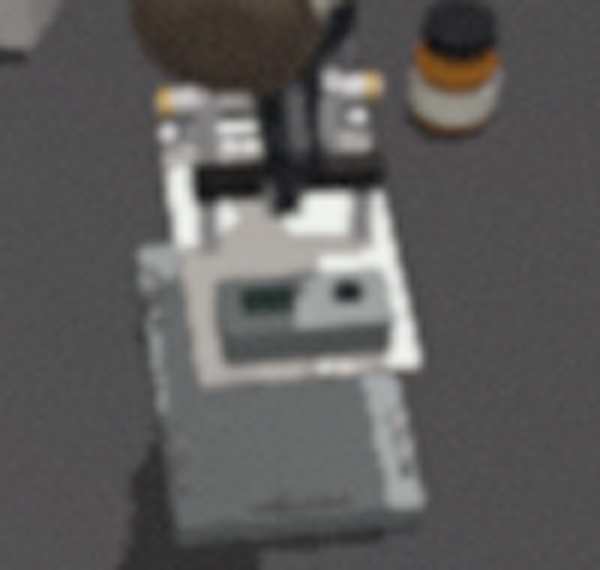

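Request:
drive_tool(moves=[[[0,0,0,0,0,0,0],[0,0,0,0,0,0,0],[0,0,0,0,0,0,0]]])

```text
clock: 20.25
position: [569.4, -193.4, 137.2]
ee_rot: [0.994, 0.105, -0.004, -0.002]
contact_force: [-0.2, -0.3, -7.4]
gripper_width: 17.0
```

Run:
```python
from bench import arm
import time
s=arm.read_state();print(s['position'],s['joint_vel'],s['contact_force'],s['gripper_width'])
a,d=arm.get_image("side");t=arm.read_state();print(t['position'],t['joint_vel'].round(4))
```

```text
[ 569.3893742  -193.38675893  137.19230591] [ 0.00062857  0.00303338 -0.00281339  0.00065158  0.00150078 -0.00207446] [-0.22562152 -0.33929378 -7.44292226] 16.979755935065985
[ 569.35800442 -193.37134419  137.18471597] [-0.0011  0.0005  0.0011  0.0008  0.0016 -0.0034]
```

```bash
python3 -c "
from bench import arm
print(arm.job_done())"
```

```text
the job is handed in; nothing more can be done
None
```

I took the tube from its rack and pushed it into the fork clip while the sampler stood on its dock. I then lifted the sampler by its handle and handed the job in at about 20 s, still holding it.

**Last checks**
- **Sampler:** its underside is about 122 mm above the bench, about 102 mm up from the dock. The tilt fitted to the tray top is about 0.02 rad or less. It hangs steady, with about 7.4 N on the wrist and the fingers stopped on the handle at 17 mm.
- **Tube:** while still docked, the tube hit a hard stop under 35 N, and depth put its axis 45–46 mm above the sampler's underside (46 is home). After the lift it was still in the clip.
- **Bystanders:** the arm's path kept clear of the jar, wrench and carton. I did not re-measure where they stand.

**What failed or disagreed**
- **First grasp:** it closed on nothing, because the real fingertips were about 23 mm higher than the reported tool position. I allowed for that and the second grasp held.
- **Tube height:** the position of the tube's end bands in the side view suggested 2–4 mm higher than home. I trusted the depth and the hard stop instead.
- **Jaw:** I judged it closed only by its unchanged look in the pictures. I never saw a clear jaw-yield force as the tube went in.

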